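# Dish up the film-night biscuits with the turner

### The arm

A 7-joint arm with a two-finger parallel gripper is mounted at the origin on the work surface. World frame = base frame: x ahead of the robot, y to its left, z up, the work surface at z = 0. Lengths are in mm, angles in rad, forces in N, time in s.
With the tool pointing down it reaches from about 400 to 875 mm from the base axis. Payload 4.4 kg.
Tool frame: the origin (TCP) lies midway between the tips of the shut fingers; the grasp point (between the pads) lies 19 mm behind it; z points along the fingers, y is the line along which they close (so a half turn about z gives the same grasp; the last joint's range is limited). The gripper opens to 85 mm and grips with 20 to 120 N. Pads are 22 mm wide; open, the fingers measure 114 mm over their backs; the gripper's body (76 mm by 85 mm) begins 54 mm behind the grasp point. The pads swing forward as they close: fully open they stand 13 mm farther back than shut.
Start: joints at [1.163, 0.628, 0.038, 1.517, -0.027, 0.996, -0.02], TCP at [217.897, -612.404, 231.313] pointing down, gripper open.
Joint ranges: [-3.06, 3.06], [-0.37, 2.12], [-1.25, 1.32], [0.18, 2.47], [-1.1, 4.24], [0.23, 1.98], [-2.94, 2.94]. Speed limits (rad/s): [2.57, 2.57, 3.14, 3.14, 3.14, 3.14, 3.14].

### API

Orientations are given as [roll, pitch, yaw] about the fixed x, y, z axes, in that order (R = Rz(yaw) Ry(pitch) Rx(roll)).
In Python, from cell import read_state, get_image, finish_job gives the robot as it stands.
- The arm moves only by the tool send_rows, never from a script. Its argument "series" is a list of rows, each an object of numbers: "ax", "ay", "az": the turn, a rotation vector about the tool's x, y, z in rad; "dx", "dy", "dz": the shift along the tool's x, y, z in cm; "hand": the closure, from 0 (fully open) to 1 (shut). In form: [{"ax": .., "ay": .., "az": .., "dx": .., "dy": .., "dz": .., "hand": ..}, ...]. A call has 1 to 10 rows; each row is the pose to reach, as a shift and turn from the pose commanded when the call began, along the tool's axes at that moment; what a row does not reach only later rows make up. A row lasts 1/10 s, in which the tool goes at most 50 mm and 8.59 degrees, less where a joint would pass 70% of its speed; a pose out of reach is approached as far as the arm can. A call with a gripper value outside its range is refused whole. The fingers move at their own pace and stop on an object; the grip force is fixed at half the most. Time passes only in rows, so rows that repeat a pose let the fingers close. It gives the time, the measured TCP pose, the force, the opening and the grip force at its end, in the units of the state.
- read_state(): the state, without advancing time (a new reading comes with each control period).
- get_image(name): name is "scene" or "top" or "wrist"; returns a dict with "pixels" (400x640x3 uint8, red, green, blue), "mtx" (3x3 intrinsics, pixels), "R" (3x3) and "t" (3): a world point X has camera coordinates R X + t. Camera axes: x right, y down, z forward; pixel columns grow to the right and rows downward; lengths in mm; the calibration is good to about 2 mm. A picture is of the moment at which its call begins. There is no depth.
- finish_job(): hands the job in; it is judged then, once.
The state is a dict: "clock": time; "qpos": joint angles; "qd": joint speeds; "tau": joint torques, N m; "eef_pos": TCP position; "tool_rot": TCP orientation; "force": force on the tool from outside, world axes, zero at the start; "torque": the same for the moment, N m; "width": finger opening in mm; "gripper_force": force on a finger pad.
Only numpy, scipy, OpenCV 4.12 (cv2) and the standard library are available. Lean on these libraries where they do the work, as an engineer would, in place of code of your own. Each camera call takes 0.05 s, during which the arm holds its last target. There are 200 camera calls.

### The job

Dish up the biscuits for the film: take the turner by its handle from its rest tray, slide its blade under each biscuit in turn on the slate board, carry it over and tip it onto the plate, well inside its rim, until every biscuit lies on the plate. Never touch a biscuit with the fingers, keep the plate about where it stands, and do not disturb the two small tealight holders. When all the biscuits are served, lay the turner back as it was, blade flat in its rest tray with the handle out over the open end.

Things in the scene. Friction and masses are not known exactly. Their poses are not given: they have to be found in the camera images.
- biscuit1: round flat shortbread biscuit, tan, 60 mm across, 10 mm thick, 35 g, lower edge bevelled (underside 50 mm across, full width from 3 mm up); origin at the centre of its underside, z up; three or all four are present, an absent one reads None
- biscuit2: round flat shortbread biscuit, tan, 60 mm across, 10 mm thick, 35 g, lower edge bevelled (underside 50 mm across, full width from 3 mm up); origin at the centre of its underside, z up; three or all four are present, an absent one reads None
- biscuit3: round flat shortbread biscuit, tan, 60 mm across, 10 mm thick, 35 g, lower edge bevelled (underside 50 mm across, full width from 3 mm up); origin at the centre of its underside, z up; three or all four are present, an absent one reads None
- biscuit4: round flat shortbread biscuit, tan, 60 mm across, 10 mm thick, 35 g, lower edge bevelled (underside 50 mm across, full width from 3 mm up); origin at the centre of its underside, z up; three or all four are present, an absent one reads None
- board: fixed dark slate board, 140 (x) by 340 (y) mm, top 10 mm above its origin (centre of underside, on the table). Wooden fence along its +x edge: inner face x = +62 mm, top 34 mm above the table; low lips at both y ends: inner faces y = +-162 mm, tops 18 mm up; open along -x. Biscuits lie flat on it in a row with gaps; the fence stops a biscuit pushed against it
- plate: loose white plate, 230 mm across the rim, 20 mm high, 0.5 kg, flat inside about 130 mm across with its inner floor 5 mm above its origin (centre of underside)
- rest: fixed blue-glazed rest tray, 124 (x) by 96 (y) mm, floor 6 mm above its origin (centre of underside, on the table), lips with tops 12 mm up on the +x side (inner face x = +56 mm) and both y sides (inner faces y = +-42 mm); open at its -x end, where the turner's handle sticks out. At the start the turner lies in it, x axes within 0.1 rad
- turner: loose turner, 160 g, stands by itself on its flat blade. Origin at the centre of the blade's underside, x towards the tip, z up. Polished steel blade 80 mm long, 56 mm wide (42 mm at the tip), 2 mm thick, top sloping to 0.5 mm over the last 22 mm; slippery (friction 0.25): a biscuit slides off when it is tipped beyond about 20 degrees. A neck behind it rises to the handle
- turner_grip (a point): point on the wooden handle, 90 mm behind the turner's origin and 50 mm above it; fingers close across the handle's 16 mm width (y). The handle has flat sides, is 20 mm tall and runs level from x = -64 to -164 mm
- turner_tip (a point): middle of the blade's front edge, on the underside, 40 mm ahead of the turner's origin
- tealight1: squat glass tealight holder between the robot and the board's +y end, 50 mm across, 26 mm high, origin centre of underside: bystander, leave it alone
- tealight2: squat glass tealight holder between the robot and the board's -y end, 50 mm across, 26 mm high, origin centre of underside: bystander, leave it alone
Not all that is in view belongs to the job. What is shaped like the biscuit2 but black or pink is not meant.

How it is judged (in metres and radians):
On the way, in this order (a step that is already met when the one before it is completed fails the run):
1. the turner is taken up out of its rest tray (height (world z) of turner above 0.05 m), for 0.2 s.
2. every biscuit lies on the plate, clear of the turner (horizontal distance between each of biscuit1, biscuit2, biscuit3, biscuit4 and plate below 0.09 m and z of biscuit1 in the frame of plate between 0.002 and 0.05 m and contact force between each of biscuit1, biscuit2, biscuit3, biscuit4 and turner below 0.02 N and z of biscuit2 in the frame of plate between 0.002 and 0.05 m and z of biscuit3 in the frame of plate between 0.002 and 0.05 m and z of biscuit4 in the frame of plate between 0.002 and 0.05 m), for 0.3 s.
3. the turner lies blade flat in its rest tray again (horizontal distance between turner and rest below 0.025 m and height (world z) of turner below 0.014 m and angle between turner's own z axis and vertical below 0.1 rad and angle between the x axis of turner and the x axis of rest, either way round below 0.3 rad and x of turner_grip in the frame of rest below 0 m), for 0.2 s.
At the end, for the whole second after the job is handed in: every biscuit rests on the plate, within 90 mm of its centre and at most 50 mm above its underside; plate within 80 mm of its start; turner released, at rest, flat within 0.1 rad in the rest tray, origins within 25 mm, handle over the open end, in line within 0.3 rad (all of step 2 and all of step 3 and linear speed of each of biscuit1, biscuit2, biscuit3, biscuit4, turner below 0.03 m/s and contact force between the fingers and turner below 0.1 N and distance of plate from where it was at the start of the episode below 0.09 m); the robot touches nothing.
It fails at once if a biscuit is touched by the fingers (contact force between the fingers and biscuit1 above 0.5 N or contact force between the fingers and biscuit2 above 0.5 N or contact force between the fingers and biscuit3 above 0.5 N or contact force between the fingers and biscuit4 above 0.5 N).
It fails at once if a tealight holder is disturbed (distance of any of tealight1, tealight2 from where it was at the start of the episode above 0.03 m).
Of biscuit1, biscuit2, biscuit3, biscuit4 only 3 to 4 are there at a start; the rules pass over those that are not, and their reading is None.
At some moment in a run one of biscuit1, biscuit2, biscuit3, biscuit4 may be knocked a few centimetres aside while the robot is not near it.
It also fails if it takes over 210 s, if anything falls off the work surface, if the arm or the gripper's body presses on something with over 40 N, if the wrist force passes 120 N, or if a joint passes its speed limit or range.

## Working session

There is one attempt and no reset: what is moved stays moved. The work goes in short steps, Python scripts to look and compute and a tool call to move; the robot and the scene stay as the last step left them, time stands still between calls to the robot, and variables do not carry over. Pictures are saved under pics/ and viewed, at most 17 in all, crops included, and the job is handed in when it is done.

Besides the shell and the picture viewer there is one more tool, called after "Call:" in YAML: its name, and indented under it one key for each argument. send_rows: Moves the arm, as the interface text tells. Its arguments: {"type":"object","properties":{"series":{"type":"array","items":{"type":"object","properties":{"ax":{"type":"number"},"ay":{"type":"number"},"az":{"type":"number"},"dx":{"type":"number"},"dy":{"type":"number"},"dz":{"type":"number"},"hand":{"type":"number"}}}}},"required":["series"]}

```bash
mkdir -p pics
cat > h.py <<'E'
import numpy as np, cv2, json
from scipy.spatial.transform import Rotation as Ro
from cell import read_state, get_image, finish_job
def snap(n,fn=None):
    im=get_image(n)
    if fn: cv2.imwrite('pics/'+fn,cv2.cvtColor(im['pixels'],cv2.COLOR_RGB2BGR))
    return im
def ray(im,u,v):
    R=np.array(im['R']);t=np.array(im['t']);d=R.T@np.linalg.inv(np.array(im['mtx']))@np.array([u,v,1.])
    return -R.T@t,d/np.linalg.norm(d)
def atz(im,u,v,z):
    c,d=ray(im,u,v); return c+d*(z-c[2])/d[2]
def proj(im,X):
    p=np.array(im['mtx'])@(np.array(im['R'])@np.array(X)+np.array(im['t'])); return p[:2]/p[2]
def save(im,f): np.savez(f,**{k:np.array(v) for k,v in im.items()})
E
python3 - <<'E'
from h import *
for n in ('top','scene'):
    im=snap(n,n+'0.png'); save(im,n+'0.npz'); c,_=ray(im,320,200); print(n,c.round(),np.array(im['mtx']).round(1).tolist(),np.array(im['R']).round(2).tolist())
s=read_state(); print(s['eef_pos'],s['tool_rot'],s['clock'])
E
```

```text
top [ 438.   23. 1111.] [[369.8, 0.0, 319.2], [0.0, 369.8, 197.7], [0.0, 0.0, 1.0]] [[-0.03, -1.0, -0.01], [-0.99, 0.03, -0.17], [0.17, 0.01, -0.99]]
scene [1262.  440. 1019.] [[508.9, 0.0, 323.1], [0.0, 508.9, 202.9], [0.0, 0.0, 1.0]] [[-0.57, 0.82, -0.0], [0.63, 0.44, -0.64], [-0.53, -0.37, -0.77]]
[ 217.69302928 -611.86286107  230.48206949] [-3.13985921e+00  2.77937701e-05  3.41764656e-01] 0.1
```

View pics/top0.png

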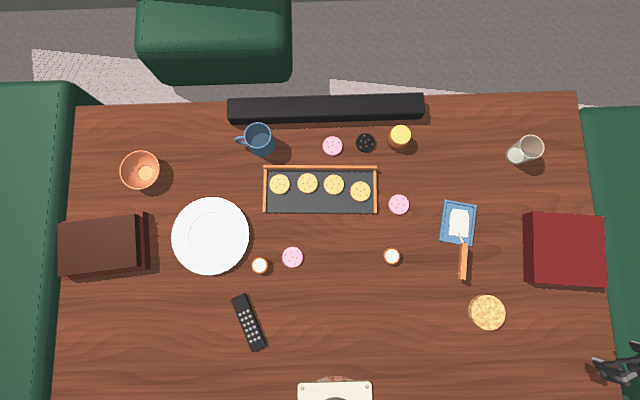

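View pics/scene0.png

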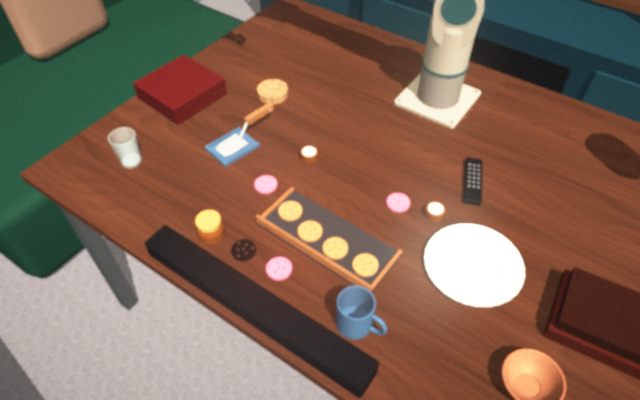

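The top view shows four biscuits at about (279,184), (307,183), (334,184) and (360,191), with the plate at (210,235). The rest tray with the turner is at (458,222), its handle ending near (463,278), and the tealights are at (260,265) and (392,256). The scene view agrees with this.

Run:
```python
from h import *
im=dict(np.load('top0.npz')); sc=dict(np.load('scene0.npz'))
for n,u,v,z in [('b1',279,184,20),('b2',307,183,20),('b3',334,184,20),('b4',360,191,20),('plate',210,235,20),('fenceL',264,168,34),('fenceR',376,167,34),('bdL',264,213,12),('bdR',376,214,12),('t1',260,266,26),('t2',392,256,26),
 ('restTL',445,201,12),('restTR',476,204,12),('restBL',440,243,12),('restBR',471,246,12),('hend',462,280,60),('hfront',465,243,60),('tip',460,207,8)]:
    print(n,atz(im,u,v,z).round(0))
def tri(a,b):
    c1,d1=ray(im,*a);c2,d2=ray(sc,*b); s=np.linalg.lstsq(np.c_[d1,-d2],c2-c1,rcond=None)[0]
    print((c1+d1*s[0]).round(),(c2+d2*s[1]).round())
tri((462,279),(271,104)); tri((465,244),(247,122)); tri((210,235),(474,263))
a=cv2.imread('pics/top0.png')[185:295,410:500]; b=cv2.imread('pics/top0.png')[155:225,250:390]
cv2.imwrite('pics/c1.png',np.hstack([cv2.resize(a,None,fx=4,fy=4,interpolation=2),cv2.resize(cv2.copyMakeBorder(b,0,40,0,0,0),(440,440*110//140)) if 0 else cv2.copyMakeBorder(cv2.resize(b,None,fx=3,fy=3,interpolation=2),0,230,0,0,0)])[:, :790])
```

```text
b1 [667. 149.  20.]
b2 [668.  65.  20.]
b3 [662. -17.  20.]
b4 [638. -94.  20.]
plate [519. 354.  20.]
fenceL [714. 192.  34.]
fenceR [ 707. -143.   34.]
bdL [581. 196.  12.]
bdR [ 569. -139.   12.]
t1 [426. 206.  26.]
t2 [ 444. -177.   26.]
restTL [ 602. -348.   12.]
restTR [ 590. -439.   12.]
restBL [ 478. -322.   12.]
restBR [ 466. -412.   12.]
hend [ 373. -360.   60.]
hfront [ 474. -377.   60.]
tip [ 583. -392.    8.]
[ 375. -361.   58.] [ 377. -363.   59.]
[ 471. -381.   50.] [ 470. -378.   48.]
[520. 355.  16.] [521. 354.  16.]
```

View pics/c1.png

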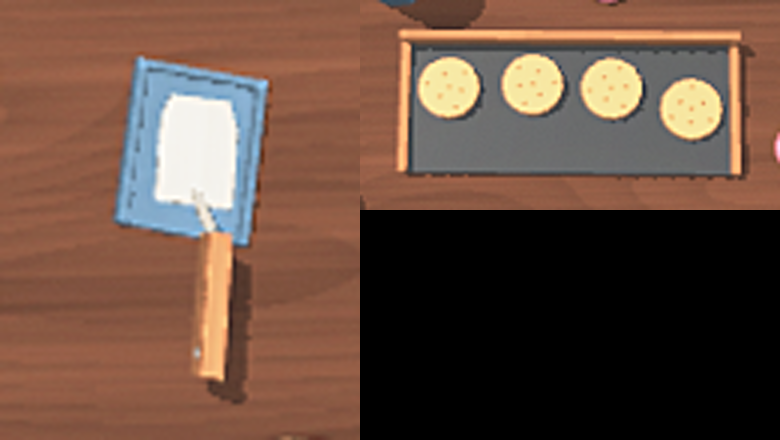

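The enlarged crop shows the blade lying in the tray: its tip centre is at top pixel (460.7,209.5) and its rear at (458.7,236). The handle axis runs from (464.2,243) to (462,280). I'll go above the handle next and take a close look.

```bash
cat >> h.py <<'E'
def rel(cur,tgt):
    """poses (pos mm, Rotation) -> dict shift cm / rotvec in cur tool axes"""
    d=cur[1].inv().apply(np.array(tgt[0])-cur[0])/10; a=(cur[1].inv()*tgt[1]).as_rotvec()
    return dict(zip(('dx','dy','dz','ax','ay','az'),[float(x) for x in np.r_[d.round(2),a.round(3)]]))
def tool(yaw,pitch=0): # pitch>0: tip up
    return Ro.from_euler('xyz',[np.pi,0,yaw])*Ro.from_rotvec([0,pitch,0])
def cur():
    s=read_state(); return np.array(s['eef_pos']),Ro.from_euler('xyz',s['tool_rot'])
E
python3 - <<'E'
from h import *
im=dict(np.load('top0.npz'))
for n,u,v,z in [('bt',460.75,209.5,7),('br',458.75,236,7),('he',462,280,62),('hf',464.25,243.25,66)]: print(n,atz(im,u,v,z).round(1))
print(rel(cur(),(np.array([440,-372,200]),tool(-.18))))
E
```

```text
bt [ 575.6 -394.2    7. ]
br [ 496.7 -381.1    7. ]
he [ 372.7 -359.1   62. ]
hf [ 473. -373.   66.]
{'dx': 28.98, 'dy': -15.14, 'dz': 3.07, 'ax': -0.002, 'ay': 0.0, 'az': 0.522}
```

Call:
send_rows:
  series:
    - {"dx":5,"dy":-2.5,"dz":0.5,"az":0.1,"hand":0}
    - {"dx":10,"dy":-5,"dz":1,"az":0.2,"hand":0}
    - {"dx":15,"dy":-7.5,"dz":1.5,"az":0.3,"hand":0}
    - {"dx":20,"dy":-10,"dz":2,"az":0.4,"hand":0}
    - {"dx":25,"dy":-12.5,"dz":2.5,"az":0.5,"hand":0}
    - {"dx":29,"dy":-15,"dz":3,"az":0.51,"hand":0}
    - {"dx":29,"dy":-15,"dz":3,"az":0.51,"hand":0}
    - {"dx":29,"dy":-15,"dz":3,"az":0.51,"hand":0}
    - {"dx":29,"dy":-15,"dz":3,"az":0.51,"hand":0}

```text
invalid input at $.series[0]: expected keys ax, ay, az, dx, dy, dz, hand
```

Run:
```python
from h import *
im=snap('wrist','w1.png'); save(im,'w1.npz'); p,r=cur(); print(p,r.as_euler('xyz'))
X=np.array([446,-370,66]); print(proj(im,X),proj(im,[473,-374,66]),proj(im,[374,-359,66]),ray(im,0,0)[0])
```

```text
[ 217.7513452  -611.94642559  230.59640984] [-3.14013570e+00 -1.51837977e-05  3.41774363e-01]
[ 144.09918925 -165.45870286] [ 154.64487871 -204.37088543] [118.28075601 -71.72256705] [ 281.10038109 -590.45231538  372.24032561]
```

View pics/w1.png

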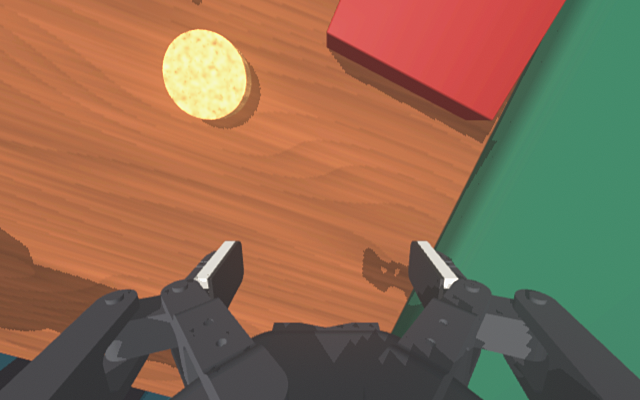

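The move was refused because every row needs all the keys. The picture shows only a distractor disc at (205,75), so I'll send the move again with full rows.

Call:
send_rows:
  series:
    - {"ax":0,"ay":0,"az":0.1,"dx":5,"dy":-2.5,"dz":0.5,"hand":0}
    - {"ax":0,"ay":0,"az":0.2,"dx":10,"dy":-5,"dz":1,"hand":0}
    - {"ax":0,"ay":0,"az":0.3,"dx":15,"dy":-7.5,"dz":1.5,"hand":0}
    - {"ax":0,"ay":0,"az":0.4,"dx":20,"dy":-10,"dz":2,"hand":0}
    - {"ax":0,"ay":0,"az":0.5,"dx":25,"dy":-12.5,"dz":2.5,"hand":0}
    - {"ax":0,"ay":0,"az":0.51,"dx":29,"dy":-15,"dz":3,"hand":0}
    - {"ax":0,"ay":0,"az":0.51,"dx":29,"dy":-15,"dz":3,"hand":0}
    - {"ax":0,"ay":0,"az":0.51,"dx":29,"dy":-15,"dz":3,"hand":0}
    - {"ax":0,"ay":0,"az":0.51,"dx":29,"dy":-15,"dz":3,"hand":0}

```text
clock: 1.05
eef_pos: [441.0, -373.4, 201.1]
tool_rot: [3.141, 0.001, -0.166]
force: [-0.2, -1.0, 0.6]
width: 85.6
gripper_force: 0.0
```

Run:
```python
from h import *
im=snap('wrist','w2.png'); save(im,'w2.npz'); p,r=cur(); print(p,r.as_euler('xyz'))
for X in ([446,-370,66],[473,-374,66],[374,-359,66]): print(proj(im,X))
```

```text
[ 440.11824187 -374.63441497  201.26938417] [ 3.14076201e+00  6.68706222e-04 -1.68892923e-01]
[320.13555784 183.32780837]
[319.4577231  156.43742779]
[321.4799667  248.69290767]
```

View pics/w2.png

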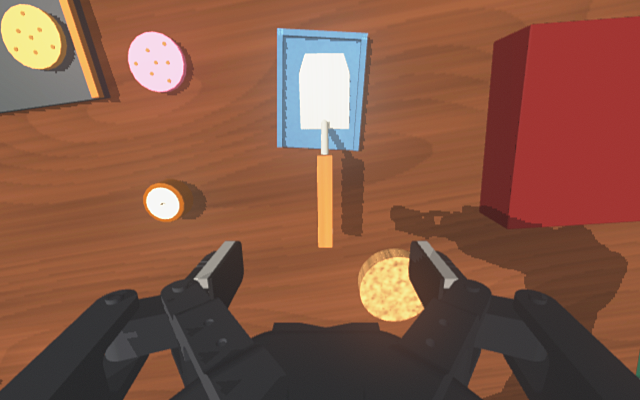

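The wrist view shows the handle top running from (324.5,155) to (325.5,247). The blade tip is at (325,54) and its rear at (326,129). The tray's outer corners are at about (279,28), (367,34), (362,151) and (277,146).

Run:
```python
from h import *
im=dict(np.load('w2.npz')); t=dict(np.load('top0.npz'))
for n,u,v,z in [('hf',324.5,155,66),('he',325.5,247,66),('bt',325,54,6.5),('br',326,129,8),('r',279,28,12),('r',367,34,12),('r',362,151,12),('r',277,146,12)]: print(n,atz(im,u,v,z).round(1))
def tri(a,b):
    c1,d1=ray(im,*a);c2,d2=ray(t,*b); s=np.linalg.lstsq(np.c_[d1,-d2],c2-c1,rcond=None)[0]
    print((c1+d1*s[0]).round(1),(c2+d2*s[1]).round(1))
tri((324.5,155),(464.25,243.25));tri((325.5,247),(462,280));tri((325,54),(460.75,209.5))
p,r=cur()
R=Ro.from_euler('xyz',[np.pi,0,-.169])
print(rel((p,r),(np.array([447,-376.3,39]),tool(-.16))))
```

```text
hf [ 473.6 -379.2   66. ]
he [ 375.3 -363.6   66. ]
bt [ 574.9 -396.6    6.5]
br [ 496.  -384.5    8. ]
r [ 606.3 -352.8   12. ]
r [ 585.4 -443.5   12. ]
r [ 464.3 -422.2   12. ]
r [ 486.5 -324.7   12. ]
[ 471.9 -378.8   52.4] [ 473.5 -378.2   52.3]
[ 370.7 -362.9   56.4] [ 372.3 -361.4   55.8]
[ 5.762e+02 -3.968e+02 -2.000e-01] [ 5.765e+02 -3.969e+02 -2.000e-01]
{'dx': 0.72, 'dy': 0.04, 'dz': 16.23, 'ax': 0.001, 'ay': 0.001, 'az': -0.009}
```

Call:
send_rows:
  series:
    - {"ax":0,"ay":0,"az":-0.01,"dx":0.6,"dy":0,"dz":4,"hand":0}
    - {"ax":0,"ay":0,"az":-0.01,"dx":0.7,"dy":0,"dz":8,"hand":0}
    - {"ax":0,"ay":0,"az":-0.01,"dx":0.7,"dy":0,"dz":12,"hand":0}
    - {"ax":0,"ay":0,"az":-0.01,"dx":0.7,"dy":0,"dz":15,"hand":0}
    - {"ax":0,"ay":0,"az":-0.01,"dx":0.7,"dy":0,"dz":16.4,"hand":0}
    - {"ax":0,"ay":0,"az":-0.01,"dx":0.7,"dy":0,"dz":16.4,"hand":0}
    - {"ax":0,"ay":0,"az":-0.01,"dx":0.7,"dy":0,"dz":16.4,"hand":0}
    - {"ax":0,"ay":0,"az":-0.01,"dx":0.7,"dy":0,"dz":16.4,"hand":0}

```text
clock: 1.9
eef_pos: [448.6, -376.4, 39.1]
tool_rot: [3.14, -0.003, -0.159]
force: [0.6, 0.6, -0.2]
width: 85.4
gripper_force: 0.0
```

Call:
send_rows:
  series:
    - {"ax":0,"ay":0,"az":0,"dx":0,"dy":0,"dz":0,"hand":0.5}
    - {"ax":0,"ay":0,"az":0,"dx":0,"dy":0,"dz":0,"hand":0.7}
    - {"ax":0,"ay":0,"az":0,"dx":0,"dy":0,"dz":0,"hand":0.8}
    - {"ax":0,"ay":0,"az":0,"dx":0,"dy":0,"dz":0,"hand":1}
    - {"ax":0,"ay":0,"az":0,"dx":0,"dy":0,"dz":0,"hand":1}
    - {"ax":0,"ay":0,"az":0,"dx":0,"dy":0,"dz":0,"hand":1}
    - {"ax":0,"ay":0,"az":0,"dx":0,"dy":0,"dz":0,"hand":1}
    - {"ax":0,"ay":0,"az":0,"dx":0,"dy":0,"dz":0,"hand":1}
    - {"ax":0,"ay":0,"az":0,"dx":0,"dy":0,"dz":0,"hand":1}
    - {"ax":0,"ay":0,"az":0,"dx":0,"dy":0,"dz":0,"hand":1}

```text
clock: 2.9
eef_pos: [447.8, -375.1, 37.4]
tool_rot: [3.142, -0.0, -0.158]
force: [-0.0, 1.5, 4.8]
width: 15.0
gripper_force: 60.7
```

Run:
```python
from h import *
p,r=cur();s=read_state();print(p,r.as_euler('xyz'),s['force'],s['torque'],s['width'],s['clock'],s['qpos'])
```

```text
[ 447.84421397 -375.063684     37.43751502] [ 3.14157329e+00 -2.10550429e-04 -1.58208797e-01] [-0.01547736  1.50582815  4.77408295] [ 0.14846997 -0.0157515  -0.00835196] 15.000768294977876 2.9 [ 0.57602778  0.80893795  0.11639016  1.84704321 -0.17785322  0.49542876
 -0.91562205]
```

```bash
cat >> h.py <<'E'
import os
OFF=np.array([88.8,0,31.3])
def getcmd():
    d=json.load(open('cmd.json')); return np.array(d[0]),Ro.from_quat(d[1])
def setcmd(c): json.dump([list(map(float,c[0])),list(map(float,c[1].as_quat()))],open('cmd.json','w'))
def apply(c,row):
    return c[0]+c[1].apply(np.array(row[:3])*10),c[1]*Ro.from_rotvec(row[3:6])
def tcp(pos,yaw,pitch=0):
    R=tool(yaw,pitch); return np.array(pos,float)-R.apply(OFF),R
def turner(c): return c[0]+c[1].apply(OFF),c[1]
def plan(segs,hand=1,dec=(2,3)):
    """segs: (turner pos,yaw,pitch,nrows[,smooth]); prints calls of <=10 rows, updates cmd"""
    c=getcmd()
    for sg in segs:
        g=tcp(*sg[:3]); n=sg[3]; st=c; base=c; out=[]
        rv=(st[1].inv()*g[1]).as_rotvec()
        for i in range(1,n+1):
            f=i/n if len(sg)>4 else (1-np.cos(np.pi*i/n))/2
            # turner origin moves on a line while it turns
            R=st[1]*Ro.from_rotvec(rv*f); o=(1-f)*turner(st)[0]+f*np.array(sg[0],float); p=o-R.apply(OFF)
            r=rel(base,(p,R)); row=[round(r[k],dec[0]) for k in('dx','dy','dz')]+[round(r[k],dec[1]) for k in('ax','ay','az')]
            out.append(row)
            if len(out)==10 or i==n:
                print('CALL dx dy dz ax ay az'); [print('  ',*q) for q in out]
                c=base=apply(base,out[-1]); out=[]
    setcmd(c); print('end turner',turner(c)[0].round(1))
def biscuits(im):
    hsv=cv2.cvtColor(im['pixels'],cv2.COLOR_RGB2HSV); m=cv2.inRange(hsv,(15,70,170),(32,255,255))
    n,l,s,cc=cv2.connectedComponentsWithStats(m)
    return [(cc[i].round(1).tolist(),int(s[i,4])) for i in range(1,n) if 150<s[i,4]<900]
E
python3 - <<'E'
from h import *
im=dict(np.load('top0.npz'))
for c,a in biscuits(im): print(c,a,atz(im,*c,20).round(1))
for n,u,v,z in [('foL',264,165.2,34),('fiL',264,168.6,34),('foR',376,165.5,34),('fiR',376,169,34),('frL',263,212.5,10),('frR',376,213.5,10)]: print(n,atz(im,u,v,z).round(1))
c=(np.array([217.897,-612.404,231.313]),Ro.from_euler('xyz',[np.pi,0,.3418]))
for r in ([29,-15,3,0,0,.51],[.7,0,16.4,0,0,-.01]): c=apply(c,r)
setcmd(c); t=turner(c)[0]; print(c[0],t)
plan([(t+[0,0,120],-.158,0,6),([590,-200,126],-.03,0,8)],dec=(1,2))
E
```

```text
[400.2, 134.1] 321 [ 812.5 -225.1   20. ]
[146.3, 172.7] 182 [714.  552.6  20. ]
[307.1, 182.6] 298 [668.8  64.3  20. ]
[279.1, 183.6] 302 [668.3 148.8  20. ]
[333.4, 184.0] 299 [662.2 -14.8  20. ]
[359.9, 190.9] 298 [638.8 -93.4  20. ]
[487.9, 312.1] 895 [ 279.5 -439.3   20. ]
foL [723. 192.  34.]
fiL [712.5 192.   34. ]
foR [ 712.  -143.5   34. ]
fiR [ 701.3 -143.    34. ]
frL [583.2 199.1  10. ]
frR [ 570.4 -139.4   10. ]
[ 447.74501741 -375.04970917   37.313     ] [ 535.43612356 -389.03934468    6.013     ]
CALL dx dy dz ax ay az
   0.0 0.0 -0.8 -0.0 -0.0 -0.0
   0.0 0.0 -3.0 -0.0 -0.0 -0.0
   0.0 0.0 -6.0 -0.0 -0.0 -0.0
   0.0 0.0 -9.0 -0.0 -0.0 -0.0
   0.0 0.0 -11.2 -0.0 -0.0 -0.0
   0.0 0.0 -12.0 -0.0 -0.0 -0.0
CALL dx dy dz ax ay az
   0.1 -0.7 0.0 -0.0 -0.0 -0.01
   0.3 -2.7 0.0 -0.0 -0.0 -0.02
   0.8 -5.7 0.0 -0.0 -0.0 -0.04
   1.2 -9.2 0.0 -0.0 -0.0 -0.06
   1.7 -12.7 0.0 -0.0 -0.0 -0.09
   2.1 -15.7 0.0 -0.0 -0.0 -0.11
   2.4 -17.7 0.0 -0.0 -0.0 -0.12
   2.5 -18.4 0.0 -0.0 -0.0 -0.13
end turner [ 590.2 -199.8  126. ]
```

Call:
send_rows:
  series:
    - {"ax":0,"ay":0,"az":0,"dx":0,"dy":0,"dz":-0.8,"hand":1}
    - {"ax":0,"ay":0,"az":0,"dx":0,"dy":0,"dz":-3,"hand":1}
    - {"ax":0,"ay":0,"az":0,"dx":0,"dy":0,"dz":-6,"hand":1}
    - {"ax":0,"ay":0,"az":0,"dx":0,"dy":0,"dz":-9,"hand":1}
    - {"ax":0,"ay":0,"az":0,"dx":0,"dy":0,"dz":-11.2,"hand":1}
    - {"ax":0,"ay":0,"az":0,"dx":0,"dy":0,"dz":-12,"hand":1}

```text
clock: 3.5
eef_pos: [448.5, -375.9, 159.6]
tool_rot: [3.14, -0.003, -0.158]
force: [-0.1, -0.9, -1.8]
width: 15.1
gripper_force: 60.1
```

Call:
send_rows:
  series:
    - {"ax":0,"ay":0,"az":-0.01,"dx":0.1,"dy":-0.7,"dz":0,"hand":1}
    - {"ax":0,"ay":0,"az":-0.02,"dx":0.3,"dy":-2.7,"dz":0,"hand":1}
    - {"ax":0,"ay":0,"az":-0.04,"dx":0.8,"dy":-5.7,"dz":0,"hand":1}
    - {"ax":0,"ay":0,"az":-0.06,"dx":1.2,"dy":-9.2,"dz":0,"hand":1}
    - {"ax":0,"ay":0,"az":-0.09,"dx":1.7,"dy":-12.7,"dz":0,"hand":1}
    - {"ax":0,"ay":0,"az":-0.11,"dx":2.1,"dy":-15.7,"dz":0,"hand":1}
    - {"ax":0,"ay":0,"az":-0.12,"dx":2.4,"dy":-17.7,"dz":0,"hand":1}
    - {"ax":0,"ay":0,"az":-0.13,"dx":2.5,"dy":-18.4,"dz":0,"hand":1}
    - {"ax":0,"ay":0,"az":-0.13,"dx":2.5,"dy":-18.4,"dz":0,"hand":1}

```text
clock: 4.4
eef_pos: [501.0, -195.8, 156.2]
tool_rot: [-3.141, 0.002, -0.026]
force: [0.1, -0.4, -1.9]
width: 15.2
gripper_force: 60.1
```

Run:
```python
from h import *
im=snap('wrist','w3.png'); save(im,'w3.npz'); tp=snap('top'); save(tp,'top1.npz')
s=read_state(); print(s['eef_pos'],s['tool_rot'],s['force'],s['width'],'cmd',getcmd()[0])
for c,a in biscuits(tp): print(c,a,atz(tp,*c,20).round(1))
o,R=turner(getcmd())
for v in ([40,0,0],[-40,0,0],[40,21,0],[40,-21,0]): print('pred',v,proj(im,o+R.apply(v)).round(1),proj(tp,o+R.apply(v)).round(1))
```

```text
[ 500.60265163 -198.50093508  156.76185095] [ 3.14086516e+00  1.29308575e-03 -2.95728979e-02] [ 0.23619909  0.01446457 -2.05830921] 15.313859600909609 cmd [ 501.42036186 -197.28594065  157.313     ]
[400.2, 134.1] 319 [ 812.5 -225.1   20. ]
[145.6, 172.3] 161 [715.4 554.8  20. ]
[307.1, 182.6] 292 [668.8  64.3  20. ]
[279.1, 183.6] 296 [668.3 148.8  20. ]
[333.5, 184.0] 293 [662.2 -15.1  20. ]
[360.0, 190.9] 293 [638.7 -93.7  20. ]
pred [40, 0, 0] [326.6  -1.9] [403.6 185.7]
pred [-40, 0, 0] [326.1 149.5] [404.7 215. ]
pred [40, 21, 0] [366.   -1.8] [411.3 185.7]
pred [40, -21, 0] [287.2  -2. ] [395.8 185.7]
```

View pics/w3.png

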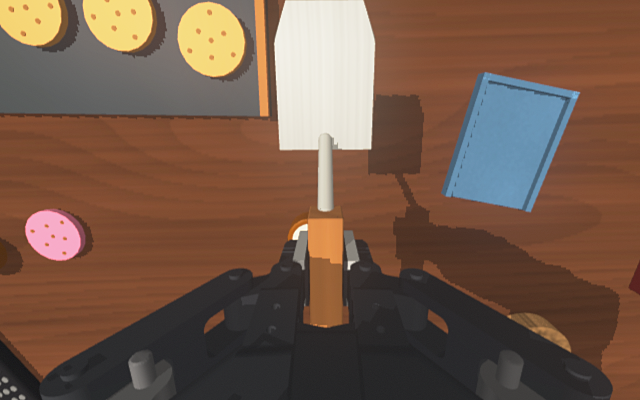

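The held turner matches prediction, with the blade rear at (326,149.5). Biscuit 4 is at (211,40), the board's front-right corner at (269,117), and the tray corners at (484,73), (579,92), (531,211) and (443,194).

Run:
```python
from h import *
im=dict(np.load('w3.npz'))
for n,u,v,z in [('corner',269,117,14),('b4',211,39,20)]+[('rest',u,v,12) for u,v in((484,73),(579,92),(531,211),(443,194))]: print(n,atz(im,u,v,z).round(1))
psi=-.035; by=-94.5; bx=638
def at(tipx,dy=0): # turner origin for tip at x on line through biscuit
    u=np.array([np.cos(psi),np.sin(psi)]); tip=np.array([bx,by])+u*(tipx-bx); return tip-40*u
th=-.03
o=at(bx-60)
plan([([*o,60],psi,th,8),([*o,10+40*.03],psi,th,6)],dec=(2,3))
```

```text
corner [ 571.2 -143.4   14. ]
b4 [639.3 -98.2  20. ]
rest [ 606.  -349.6   12. ]
rest [ 586.7 -443.1   12. ]
rest [ 466.6 -417.9   12. ]
rest [ 488.1 -321.3   12. ]
CALL dx dy dz ax ay az
   -0.21 -0.41 0.24 0.0 -0.001 0.0
   -0.79 -1.58 0.93 0.0 -0.004 0.001
   -1.67 -3.33 1.96 0.0 -0.009 0.002
   -2.71 -5.39 3.17 0.0 -0.015 0.003
   -3.75 -7.46 4.38 0.0 -0.021 0.005
   -4.63 -9.21 5.41 0.0 -0.026 0.006
   -5.21 -10.38 6.1 0.0 -0.029 0.007
   -5.42 -10.79 6.34 0.0 -0.03 0.007
CALL dx dy dz ax ay az
   0.01 0.0 0.33 0.0 -0.0 -0.0
   0.04 0.0 1.22 0.0 -0.0 -0.0
   0.07 0.0 2.44 0.0 -0.0 -0.0
   0.11 0.0 3.66 0.0 -0.0 -0.0
   0.14 0.0 4.55 0.0 -0.0 -0.0
   0.15 0.0 4.87 0.0 -0.0 -0.0
end turner [538.1 -91.   11.2]
```

Call:
send_rows:
  series:
    - {"ax":0,"ay":-0.004,"az":0.001,"dx":-0.8,"dy":-1.58,"dz":0.93,"hand":1}
    - {"ax":0,"ay":-0.015,"az":0.003,"dx":-2.71,"dy":-5.39,"dz":3.17,"hand":1}
    - {"ax":0,"ay":-0.026,"az":0.006,"dx":-4.63,"dy":-9.21,"dz":5.41,"hand":1}
    - {"ax":0,"ay":-0.03,"az":0.007,"dx":-5.42,"dy":-10.79,"dz":6.34,"hand":1}
    - {"ax":0,"ay":-0.03,"az":0.007,"dx":-5.42,"dy":-10.79,"dz":6.34,"hand":1}

```text
clock: 5.0
eef_pos: [447.6, -86.4, 92.6]
tool_rot: [-3.14, 0.035, -0.033]
force: [0.2, -1.0, -1.4]
width: 14.9
gripper_force: 60.1
```

Call:
send_rows:
  series:
    - {"ax":0,"ay":0,"az":0,"dx":0.01,"dy":0,"dz":0.33,"hand":1}
    - {"ax":0,"ay":0,"az":0,"dx":0.04,"dy":0,"dz":1.22,"hand":1}
    - {"ax":0,"ay":0,"az":0,"dx":0.07,"dy":0,"dz":2.44,"hand":1}
    - {"ax":0,"ay":0,"az":0,"dx":0.11,"dy":0,"dz":3.66,"hand":1}
    - {"ax":0,"ay":0,"az":0,"dx":0.14,"dy":0,"dz":4.55,"hand":1}
    - {"ax":0,"ay":0,"az":0,"dx":0.15,"dy":0,"dz":4.87,"hand":1}
    - {"ax":0,"ay":0,"az":0,"dx":0.15,"dy":0,"dz":4.87,"hand":1}
    - {"ax":0,"ay":0,"az":0,"dx":0.15,"dy":0,"dz":4.87,"hand":1}

```text
clock: 5.8
eef_pos: [450.7, -88.2, 45.4]
tool_rot: [3.141, 0.029, -0.036]
force: [-0.2, -0.2, -1.2]
width: 14.9
gripper_force: 60.3
```

Run:
```python
from h import *
s=read_state(); print(s['eef_pos'],s['tool_rot'],s['force'],s['torque'],'cmd',getcmd()[0])
im=snap('wrist','w4.png')
```

```text
[450.67587369 -88.23106853  45.43083884] [ 3.14121813  0.02921242 -0.03563249] [-0.1975906  -0.16559112 -1.19547578] [-0.06084692 -0.01510077 -0.04061049] cmd [450.32264038 -87.90707278  45.18992038]
```

View pics/w4.png

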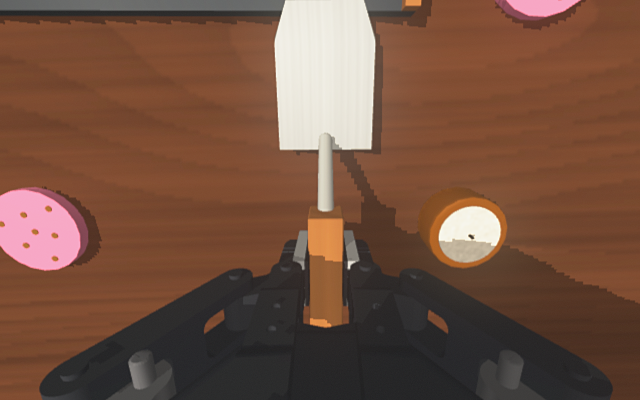

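```bash
cat >> h.py <<'E'
def mv(pos,psi,L,lat=0): # along/left of heading psi
    return np.array([pos[0]+L*np.cos(psi)-lat*np.sin(psi),pos[1]+L*np.sin(psi)+lat*np.cos(psi)])
E
python3 - <<'E'
from h import *
psi=-.035; o=turner(getcmd())[0]
plan([([*mv(o,psi,15,-1.5),10.2],psi,-.03,3),([*mv(o,psi,105,-1.5),10.2],psi,-.03,10,1)])
E
```

```text
CALL dx dy dz ax ay az
   0.38 0.04 0.01 0.0 -0.0 -0.0
   1.13 0.11 0.04 0.0 -0.0 -0.0
   1.5 0.15 0.06 0.0 -0.0 -0.0
CALL dx dy dz ax ay az
   0.9 0.0 -0.03 0.0 -0.0 -0.0
   1.8 0.0 -0.05 0.0 -0.0 -0.0
   2.7 0.0 -0.08 0.0 -0.0 -0.0
   3.6 0.0 -0.11 0.0 -0.0 -0.0
   4.5 0.0 -0.14 0.0 -0.0 -0.0
   5.4 0.0 -0.16 0.0 -0.0 -0.0
   6.3 0.0 -0.19 0.0 -0.0 -0.0
   7.2 0.0 -0.22 0.0 -0.0 -0.0
   8.1 0.0 -0.24 0.0 -0.0 -0.0
   9.0 0.0 -0.27 0.0 -0.0 -0.0
end turner [643.  -96.2  10.2]
```

Call:
send_rows:
  series:
    - {"ax":0,"ay":0,"az":0,"dx":0.38,"dy":0.04,"dz":0.01,"hand":1}
    - {"ax":0,"ay":0,"az":0,"dx":1.13,"dy":0.11,"dz":0.04,"hand":1}
    - {"ax":0,"ay":0,"az":0,"dx":1.5,"dy":0.15,"dz":0.06,"hand":1}

```text
clock: 6.15
eef_pos: [466.9, -90.0, 44.5]
tool_rot: [3.141, 0.028, -0.035]
force: [-1.3, 0.7, 1.5]
width: 14.9
gripper_force: 60.5
```

Call:
send_rows:
  series:
    - {"ax":0,"ay":0,"az":0,"dx":0.9,"dy":0,"dz":-0.03,"hand":1}
    - {"ax":0,"ay":0,"az":0,"dx":1.8,"dy":0,"dz":-0.05,"hand":1}
    - {"ax":0,"ay":0,"az":0,"dx":2.7,"dy":0,"dz":-0.08,"hand":1}
    - {"ax":0,"ay":0,"az":0,"dx":3.6,"dy":0,"dz":-0.11,"hand":1}
    - {"ax":0,"ay":0,"az":0,"dx":4.5,"dy":0,"dz":-0.14,"hand":1}
    - {"ax":0,"ay":0,"az":0,"dx":5.4,"dy":0,"dz":-0.16,"hand":1}
    - {"ax":0,"ay":0,"az":0,"dx":6.3,"dy":0,"dz":-0.19,"hand":1}
    - {"ax":0,"ay":0,"az":0,"dx":7.2,"dy":0,"dz":-0.22,"hand":1}
    - {"ax":0,"ay":0,"az":0,"dx":8.1,"dy":0,"dz":-0.24,"hand":1}
    - {"ax":0,"ay":0,"az":0,"dx":9,"dy":0,"dz":-0.27,"hand":1}

```text
clock: 7.15
eef_pos: [556.0, -93.1, 44.2]
tool_rot: [3.141, 0.03, -0.035]
force: [-2.5, 0.4, 3.5]
width: 15.0
gripper_force: 60.8
```

Run:
```python
from h import *
s=read_state(); print(s['eef_pos'],s['tool_rot'],s['force'],s['torque'],'cmd',getcmd()[0])
im=snap('wrist','w5.png'); save(im,'w5.npz'); a=snap('scene','s5.png');save(a,'s5.npz'); b=snap('top'); save(b,'t5.npz')
P=lambda i,c,f:cv2.resize(cv2.cvtColor(i['pixels'],cv2.COLOR_RGB2BGR)[c[0]:c[1],c[2]:c[3]],None,fx=f,fy=f,interpolation=2)
A=P(a,(175,300,250,420),3); B=P(im,(0,200,200,440),1.25); H=cv2.copyMakeBorder(B,0,A.shape[0]-B.shape[0],0,0,0); 
cv2.imwrite('pics/c5.png',np.hstack([A,H])[:,:800])
for c,n in biscuits(b): print(c,n,atz(b,*c,20).round(1))
for f in (0,): 
  o,R=turner(getcmd()); print(o, 'tip scene',proj(a,o+R.apply([40,0,0])))
```

```text
[556.02622805 -93.14421932  44.17802539] [ 3.14147606  0.02988722 -0.03525383] [-2.52602517  0.36583944  3.50059705] [ 0.00915882 -0.04315878 -0.0046699 ] cmd [555.22054457 -93.10193456  44.13963115]
[400.3, 134.1] 318 [ 812.5 -225.5   20. ]
[145.6, 172.4] 156 [715.  554.8  20. ]
[307.1, 182.6] 290 [668.8  64.3  20. ]
[279.1, 183.6] 291 [668.3 148.8  20. ]
[333.4, 184.0] 291 [662.2 -14.8  20. ]
[494.2, 307.7] 378 [ 291.  -458.3   20. ]
[642.98721316 -96.19607224  10.19013637] tip scene [279.22349849 222.71940175]
```

View pics/c5.png

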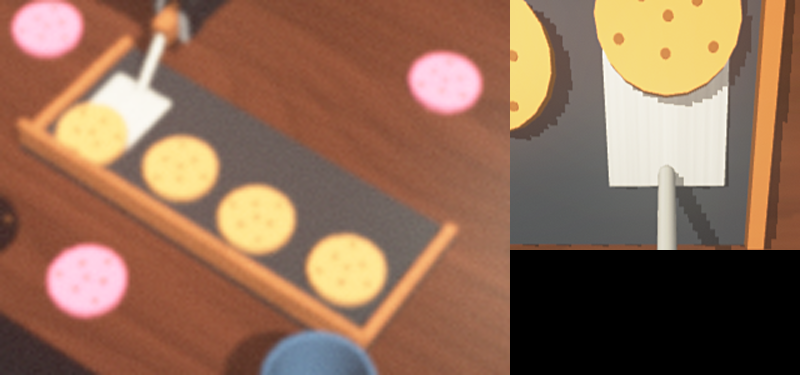

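Biscuit 4 rides on the blade against the fence, with its rear edge about 38 mm ahead of the blade's rear. I'll push on to the fence.

Run:
```python
from h import *
psi=-.035; o=turner(getcmd())[0]
plan([([*mv(o,psi,16),10.2],psi,-.03,4,1)])
```

```text
CALL dx dy dz ax ay az
   0.4 0.0 -0.01 0.0 -0.0 -0.0
   0.8 0.0 -0.02 0.0 -0.0 -0.0
   1.2 0.0 -0.04 0.0 -0.0 -0.0
   1.6 0.0 -0.05 0.0 -0.0 -0.0
end turner [659.  -96.8  10.2]
```

Call:
send_rows:
  series:
    - {"ax":0,"ay":0,"az":0,"dx":0.4,"dy":0,"dz":-0.01,"hand":1}
    - {"ax":0,"ay":0,"az":0,"dx":0.8,"dy":0,"dz":-0.02,"hand":1}
    - {"ax":0,"ay":0,"az":0,"dx":1.2,"dy":0,"dz":-0.04,"hand":1}
    - {"ax":0,"ay":0,"az":0,"dx":1.6,"dy":0,"dz":-0.05,"hand":1}
    - {"ax":0,"ay":0,"az":0,"dx":1.6,"dy":0,"dz":-0.05,"hand":1}

```text
clock: 7.8
eef_pos: [572.2, -93.7, 44.2]
tool_rot: [3.141, 0.029, -0.035]
force: [-0.5, -0.4, 3.1]
width: 15.6
gripper_force: 60.7
```

```bash
cat >> h.py <<'E'
def onblade():
    """biscuit blob seen by the wrist camera near the blade: rear row and centre column"""
    im=snap('wrist'); hsv=cv2.cvtColor(im['pixels'],cv2.COLOR_RGB2HSV); m=cv2.inRange(hsv,(15,70,150),(32,255,255)); m[160:]=0
    n,l,s,cc=cv2.connectedComponentsWithStats(m)
    print('blade blobs (x0,w,bottom):',[(int(s[i,0]),int(s[i,2]),int(s[i,1]+s[i,3])) for i in range(1,n) if s[i,4]>800]); return im
E
python3 - <<'E'
from h import *
s=read_state(); print(s['eef_pos'],s['force'],'cmd',getcmd()[0],turner(getcmd())[0]); onblade()
E
```

```text
[572.23972354 -93.73790667  44.19973249] [-0.54841945 -0.38365525  3.08230895] cmd [571.21842739 -93.66527383  44.15948208] [658.98509599 -96.75941151  10.2099873 ]
blade blobs (x0,w,bottom): [(268, 115, 107), (394, 25, 160), (0, 91, 130), (125, 111, 136)]
```

Biscuit 4 sits well on the blade: its rear is at row 107 and its centre at column 325. Next I'll tilt the tip up, lift, and carry it to the plate.

```bash
cat >> h.py <<'E'
PL=np.array([520,354.5]); YP=1.2
def slot(a,l): return mv(PL,YP,a,l)
def lift(psi=-.035):
    o=turner(getcmd())[0]
    plan([([*mv(o,psi,-8),20],psi,.12,6),([*mv(o,psi,-12),110],psi,.12,8)],dec=(2,3))
def carry(T,n):  # T: tip place for tipping
    plan([([*mv(T,YP,-40),100],YP,.12,n)],dec=(1,2))
def tip(T):
    c=np.cos(.5)
    plan([([*mv(T,YP,-40),45],YP,.06,5),([*mv(T,YP,-40),17],YP,-.1,5),([*mv(T,YP,-40*c),27],YP,-.5,8)],dec=(2,2))
def back(T):
    c=np.cos(.5);s=np.sin(.5); plan([([*mv(T,YP,-120*c),27+80*s],YP,-.5,10),([*mv(T,YP,-130),125],YP,0,6)],dec=(1,2))
E
python3 - <<'E'
from h import *
lift(); T=slot(43,-33); carry(T,20)
E
```

```text
CALL dx dy dz ax ay az
   -0.09 0.0 0.03 0.0 0.01 -0.0
   -0.32 0.0 0.1 0.0 0.037 -0.0
   -0.62 0.0 0.2 0.0 0.075 -0.0
   -0.92 0.0 0.3 0.0 0.112 -0.0
   -1.12 0.0 0.38 0.0 0.14 -0.0
   -1.2 0.0 0.41 0.0 0.15 -0.0
CALL dx dy dz ax ay az
   0.03 0.0 -0.34 0.0 -0.0 -0.0
   0.1 0.0 -1.32 0.0 -0.0 -0.0
   0.21 0.0 -2.77 0.0 -0.0 -0.0
   0.34 0.0 -4.49 0.0 -0.0 -0.0
   0.47 0.0 -6.21 0.0 -0.0 -0.0
   0.58 0.0 -7.67 0.0 -0.0 -0.0
   0.66 0.0 -8.64 0.0 -0.0 -0.0
   0.68 0.0 -8.99 0.0 -0.0 -0.0
end turner [647.  -96.3 110. ]
CALL dx dy dz ax ay az
   -0.1 -0.2 -0.0 0.0 0.0 -0.01
   -0.3 -0.8 -0.0 0.0 0.0 -0.03
   -0.6 -1.8 -0.0 0.01 0.0 -0.07
   -1.0 -3.1 -0.0 0.01 0.0 -0.12
   -1.5 -4.8 -0.0 0.02 0.0 -0.18
   -2.0 -6.7 -0.0 0.03 0.0 -0.25
   -2.5 -8.9 -0.0 0.04 0.0 -0.34
   -3.0 -11.3 -0.0 0.05 0.0 -0.42
   -3.5 -13.9 0.0 0.06 0.0 -0.52
   -3.9 -16.6 0.0 0.07 0.0 -0.61
CALL dx dy dz ax ay az
   1.3 -2.4 0.3 0.01 0.0 -0.1
   2.7 -4.7 0.5 0.03 0.0 -0.19
   4.0 -7.0 0.7 0.04 0.0 -0.28
   5.3 -9.1 0.9 0.05 0.0 -0.36
   6.5 -11.0 1.1 0.06 0.0 -0.44
   7.6 -12.6 1.3 0.06 0.0 -0.5
   8.5 -13.9 1.4 0.07 0.0 -0.55
   9.2 -14.9 1.6 0.07 0.0 -0.59
   9.6 -15.5 1.6 0.08 0.0 -0.61
   9.7 -15.7 1.6 0.08 0.0 -0.62
end turner [551.5 345.1 100.3]
```

Call:
send_rows:
  series:
    - {"ax":0,"ay":0.01,"az":0,"dx":-0.09,"dy":0,"dz":0.03,"hand":1}
    - {"ax":0,"ay":0.037,"az":0,"dx":-0.32,"dy":0,"dz":0.1,"hand":1}
    - {"ax":0,"ay":0.075,"az":0,"dx":-0.62,"dy":0,"dz":0.2,"hand":1}
    - {"ax":0,"ay":0.112,"az":0,"dx":-0.92,"dy":0,"dz":0.3,"hand":1}
    - {"ax":0,"ay":0.14,"az":0,"dx":-1.12,"dy":0,"dz":0.38,"hand":1}
    - {"ax":0,"ay":0.15,"az":0,"dx":-1.2,"dy":0,"dz":0.41,"hand":1}

```text
clock: 8.45
eef_pos: [556.7, -93.0, 39.6]
tool_rot: [-3.141, -0.117, -0.036]
force: [0.6, -0.3, -2.2]
width: 15.0
gripper_force: 60.0
```

Call:
send_rows:
  series:
    - {"ax":0,"ay":0,"az":0,"dx":0.03,"dy":0,"dz":-0.34,"hand":1}
    - {"ax":0,"ay":0,"az":0,"dx":0.1,"dy":0,"dz":-1.32,"hand":1}
    - {"ax":0,"ay":0,"az":0,"dx":0.21,"dy":0,"dz":-2.77,"hand":1}
    - {"ax":0,"ay":0,"az":0,"dx":0.34,"dy":0,"dz":-4.49,"hand":1}
    - {"ax":0,"ay":0,"az":0,"dx":0.47,"dy":0,"dz":-6.21,"hand":1}
    - {"ax":0,"ay":0,"az":0,"dx":0.58,"dy":0,"dz":-7.67,"hand":1}
    - {"ax":0,"ay":0,"az":0,"dx":0.66,"dy":0,"dz":-8.64,"hand":1}
    - {"ax":0,"ay":0,"az":0,"dx":0.68,"dy":0,"dz":-8.99,"hand":1}

```text
clock: 9.25
eef_pos: [556.1, -93.1, 132.1]
tool_rot: [3.141, -0.122, -0.035]
force: [0.1, -0.6, -1.1]
width: 15.3
gripper_force: 60.0
```

Run:
```python
from h import *
s=read_state(); print(s['eef_pos'],s['force']); onblade()
```

```text
[556.11074613 -93.11511461 132.08063001] [ 0.10856754 -0.58597656 -1.13206364]
blade blobs (x0,w,bottom): [(268, 114, 108), (0, 23, 160), (116, 67, 125), (22, 68, 129), (205, 66, 129)]
```

Call:
send_rows:
  series:
    - {"ax":0,"ay":0,"az":-0.01,"dx":-0.1,"dy":-0.2,"dz":0,"hand":1}
    - {"ax":0,"ay":0,"az":-0.03,"dx":-0.3,"dy":-0.8,"dz":0,"hand":1}
    - {"ax":0.01,"ay":0,"az":-0.07,"dx":-0.6,"dy":-1.8,"dz":0,"hand":1}
    - {"ax":0.01,"ay":0,"az":-0.12,"dx":-1,"dy":-3.1,"dz":0,"hand":1}
    - {"ax":0.02,"ay":0,"az":-0.18,"dx":-1.5,"dy":-4.8,"dz":0,"hand":1}
    - {"ax":0.03,"ay":0,"az":-0.25,"dx":-2,"dy":-6.7,"dz":0,"hand":1}
    - {"ax":0.04,"ay":0,"az":-0.34,"dx":-2.5,"dy":-8.9,"dz":0,"hand":1}
    - {"ax":0.05,"ay":0,"az":-0.42,"dx":-3,"dy":-11.3,"dz":0,"hand":1}
    - {"ax":0.06,"ay":0,"az":-0.52,"dx":-3.5,"dy":-13.9,"dz":0,"hand":1}
    - {"ax":0.07,"ay":0,"az":-0.61,"dx":-3.9,"dy":-16.6,"dz":0,"hand":1}

```text
clock: 10.3
eef_pos: [521.4, 76.5, 125.8]
tool_rot: [3.139, -0.119, 0.587]
force: [0.4, 0.7, -1.9]
width: 14.7
gripper_force: 59.9
```

Call:
send_rows:
  series:
    - {"ax":0.01,"ay":0,"az":-0.1,"dx":1.3,"dy":-2.4,"dz":0.3,"hand":1}
    - {"ax":0.03,"ay":0,"az":-0.19,"dx":2.7,"dy":-4.7,"dz":0.5,"hand":1}
    - {"ax":0.04,"ay":0,"az":-0.28,"dx":4,"dy":-7,"dz":0.7,"hand":1}
    - {"ax":0.05,"ay":0,"az":-0.36,"dx":5.3,"dy":-9.1,"dz":0.9,"hand":1}
    - {"ax":0.06,"ay":0,"az":-0.44,"dx":6.5,"dy":-11,"dz":1.1,"hand":1}
    - {"ax":0.06,"ay":0,"az":-0.5,"dx":7.6,"dy":-12.6,"dz":1.3,"hand":1}
    - {"ax":0.07,"ay":0,"az":-0.55,"dx":8.5,"dy":-13.9,"dz":1.4,"hand":1}
    - {"ax":0.07,"ay":0,"az":-0.59,"dx":9.2,"dy":-14.9,"dz":1.6,"hand":1}
    - {"ax":0.08,"ay":0,"az":-0.61,"dx":9.6,"dy":-15.5,"dz":1.6,"hand":1}
    - {"ax":0.08,"ay":0,"az":-0.62,"dx":9.7,"dy":-15.7,"dz":1.6,"hand":1}

```text
clock: 11.3
eef_pos: [518.9, 259.6, 120.8]
tool_rot: [-3.139, -0.119, 1.205]
force: [-0.1, -0.6, -1.6]
width: 15.2
gripper_force: 60.0
```

Run:
```python
from h import *
s=read_state(); print(s['eef_pos'],s['tool_rot'],getcmd()[0],s['force'],s['qpos'].round(2)); im=onblade()
cv2.imwrite('pics/w6.png',cv2.cvtColor(im['pixels'],cv2.COLOR_RGB2BGR))
tip(slot(43,-33))
```

```text
[518.92944696 259.63234907 120.82682056] [-3.13874058 -0.11887322  1.20453674] [518.58954905 259.30972569 120.88755743] [-0.06343392 -0.61796707 -1.60897557] [-0.33  0.65 -0.21  1.9   0.09  0.52 -0.93]
blade blobs (x0,w,bottom): [(268, 114, 109)]
CALL dx dy dz ax ay az
   -0.04 -0.0 0.48 -0.0 -0.01 0.0
   -0.15 -0.0 1.72 -0.0 -0.02 0.0
   -0.28 -0.0 3.26 -0.0 -0.04 0.0
   -0.38 -0.0 4.51 -0.0 -0.05 0.0
   -0.42 -0.0 4.98 -0.0 -0.06 0.0
CALL dx dy dz ax ay az
   0.03 0.0 0.13 -0.0 -0.01 0.0
   0.13 0.0 0.48 -0.0 -0.06 0.0
   0.27 0.0 0.92 -0.0 -0.1 0.0
   0.39 0.0 1.28 -0.0 -0.14 0.0
   0.44 0.0 1.42 -0.0 -0.16 0.0
CALL dx dy dz ax ay az
   0.06 0.0 -0.17 -0.0 -0.01 0.0
   0.26 0.0 -0.67 -0.0 -0.06 0.0
   0.57 0.0 -1.39 -0.0 -0.12 0.0
   0.99 0.0 -2.22 -0.0 -0.2 0.0
   1.46 0.0 -3.03 -0.0 -0.28 0.0
   1.89 0.0 -3.69 -0.0 -0.34 0.0
   2.2 0.0 -4.11 -0.0 -0.38 0.0
   2.31 0.0 -4.26 -0.0 -0.4 0.01
end turner [553.9 349.7  26.9]
```

View pics/w6.png

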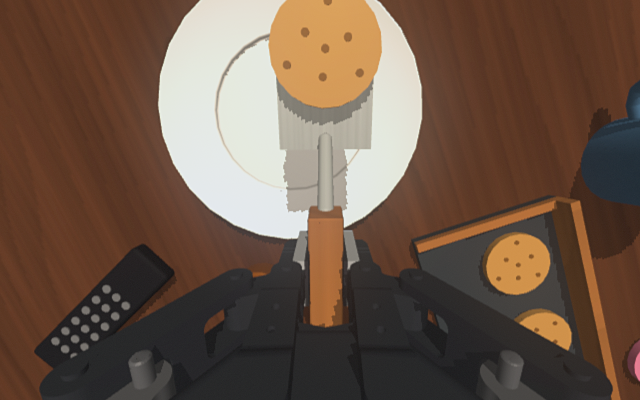

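Biscuit 4 is on the blade above the plate, whose inner circle is centred near (290,112). I'll tip it off here.

Call:
send_rows:
  series:
    - {"ax":0,"ay":-0.01,"az":0,"dx":-0.04,"dy":0,"dz":0.48,"hand":1}
    - {"ax":0,"ay":-0.02,"az":0,"dx":-0.15,"dy":0,"dz":1.72,"hand":1}
    - {"ax":0,"ay":-0.04,"az":0,"dx":-0.28,"dy":0,"dz":3.26,"hand":1}
    - {"ax":0,"ay":-0.05,"az":0,"dx":-0.38,"dy":0,"dz":4.51,"hand":1}
    - {"ax":0,"ay":-0.06,"az":0,"dx":-0.42,"dy":0,"dz":4.98,"hand":1}

```text
clock: 11.85
eef_pos: [517.8, 260.6, 68.5]
tool_rot: [-3.137, -0.055, 1.204]
force: [-0.8, -0.4, -2.4]
width: 14.7
gripper_force: 60.0
```

Call:
send_rows:
  series:
    - {"ax":0,"ay":-0.01,"az":0,"dx":0.03,"dy":0,"dz":0.13,"hand":1}
    - {"ax":0,"ay":-0.06,"az":0,"dx":0.13,"dy":0,"dz":0.48,"hand":1}
    - {"ax":0,"ay":-0.1,"az":0,"dx":0.27,"dy":0,"dz":0.92,"hand":1}
    - {"ax":0,"ay":-0.14,"az":0,"dx":0.39,"dy":0,"dz":1.28,"hand":1}
    - {"ax":0,"ay":-0.16,"az":0,"dx":0.44,"dy":0,"dz":1.42,"hand":1}

```text
clock: 12.35
eef_pos: [521.2, 267.3, 57.0]
tool_rot: [-3.139, 0.101, 1.206]
force: [-0.3, 0.3, -1.1]
width: 14.9
gripper_force: 60.0
```

Call:
send_rows:
  series:
    - {"ax":0,"ay":-0.01,"az":0,"dx":0.06,"dy":0,"dz":-0.17,"hand":1}
    - {"ax":0,"ay":-0.06,"az":0,"dx":0.26,"dy":0,"dz":-0.67,"hand":1}
    - {"ax":0,"ay":-0.12,"az":0,"dx":0.57,"dy":0,"dz":-1.39,"hand":1}
    - {"ax":0,"ay":-0.2,"az":0,"dx":0.99,"dy":0,"dz":-2.22,"hand":1}
    - {"ax":0,"ay":-0.28,"az":0,"dx":1.46,"dy":0,"dz":-3.03,"hand":1}
    - {"ax":0,"ay":-0.34,"az":0,"dx":1.89,"dy":0,"dz":-3.69,"hand":1}
    - {"ax":0,"ay":-0.38,"az":0,"dx":2.2,"dy":0,"dz":-4.11,"hand":1}
    - {"ax":0,"ay":-0.4,"az":0.01,"dx":2.31,"dy":0,"dz":-4.26,"hand":1}

```text
clock: 13.15
eef_pos: [530.9, 292.7, 97.2]
tool_rot: [-3.142, 0.501, 1.195]
force: [0.2, 0.5, -1.9]
width: 14.7
gripper_force: 60.1
```

Run:
```python
from h import *
s=read_state(); print(s['eef_pos'],s['tool_rot'],getcmd()[0],s['force'],s['qpos'].round(2)); im=onblade()
back(slot(43,-33))
```

```text
[530.8914237 292.7386786  97.164015 ] [-3.14152627  0.50058258  1.19523763] [530.81099076 291.29619149  97.06841503] [ 0.20636834  0.50699795 -1.93022323] [-0.71  0.96  0.05  1.34  0.21  1.29 -1.15]
blade blobs (x0,w,bottom): [(257, 116, 91)]
CALL dx dy dz ax ay az
   -0.2 0.0 0.0 -0.0 0.0 -0.0
   -0.8 0.0 0.0 -0.0 0.0 -0.0
   -1.6 0.0 0.0 -0.0 0.0 -0.0
   -2.8 0.0 0.0 -0.0 0.0 -0.0
   -4.0 0.0 0.0 -0.0 0.0 -0.0
   -5.2 0.0 0.0 -0.0 0.0 -0.0
   -6.3 0.0 0.0 -0.0 0.0 -0.0
   -7.2 0.0 0.0 -0.0 0.0 -0.01
   -7.8 0.0 0.0 -0.0 0.0 -0.01
   -8.0 0.0 0.0 -0.0 0.0 -0.01
CALL dx dy dz ax ay az
   -0.4 0.0 0.0 -0.0 0.03 0.0
   -1.6 0.0 0.1 -0.0 0.12 0.0
   -3.0 0.0 0.3 -0.0 0.25 0.0
   -4.3 0.0 0.5 -0.0 0.38 0.0
   -5.2 0.0 0.6 -0.0 0.47 0.0
   -5.4 0.0 0.6 -0.0 0.5 0.0
end turner [518.8 262.  124.8]
```

Call:
send_rows:
  series:
    - {"ax":0,"ay":0,"az":0,"dx":-0.2,"dy":0,"dz":0,"hand":1}
    - {"ax":0,"ay":0,"az":0,"dx":-0.8,"dy":0,"dz":0,"hand":1}
    - {"ax":0,"ay":0,"az":0,"dx":-1.6,"dy":0,"dz":0,"hand":1}
    - {"ax":0,"ay":0,"az":0,"dx":-2.8,"dy":0,"dz":0,"hand":1}
    - {"ax":0,"ay":0,"az":0,"dx":-4,"dy":0,"dz":0,"hand":1}
    - {"ax":0,"ay":0,"az":0,"dx":-5.2,"dy":0,"dz":0,"hand":1}
    - {"ax":0,"ay":0,"az":0,"dx":-6.3,"dy":0,"dz":0,"hand":1}
    - {"ax":0,"ay":0,"az":-0.01,"dx":-7.2,"dy":0,"dz":0,"hand":1}
    - {"ax":0,"ay":0,"az":-0.01,"dx":-7.8,"dy":0,"dz":0,"hand":1}
    - {"ax":0,"ay":0,"az":-0.01,"dx":-8,"dy":0,"dz":0,"hand":1}

```text
clock: 14.2
eef_pos: [505.0, 225.5, 136.0]
tool_rot: [-3.137, 0.501, 1.205]
force: [-0.9, -0.3, -1.4]
width: 15.2
gripper_force: 60.1
```

Call:
send_rows:
  series:
    - {"ax":0,"ay":0.03,"az":0,"dx":-0.4,"dy":0,"dz":0,"hand":1}
    - {"ax":0,"ay":0.12,"az":0,"dx":-1.6,"dy":0,"dz":0.1,"hand":1}
    - {"ax":0,"ay":0.25,"az":0,"dx":-3,"dy":0,"dz":0.3,"hand":1}
    - {"ax":0,"ay":0.38,"az":0,"dx":-4.3,"dy":0,"dz":0.5,"hand":1}
    - {"ax":0,"ay":0.47,"az":0,"dx":-5.2,"dy":0,"dz":0.6,"hand":1}
    - {"ax":0,"ay":0.5,"az":0,"dx":-5.4,"dy":0,"dz":0.6,"hand":1}

```text
clock: 14.8
eef_pos: [486.2, 175.3, 157.0]
tool_rot: [-3.137, 0.001, 1.199]
force: [-0.9, -0.2, -2.0]
width: 15.1
gripper_force: 60.1
```

Run:
```python
from h import *
b=snap('top','t6.png'); save(b,'t6.npz'); a=snap('scene','s6.png')
for c,n in biscuits(b): print(c,n,atz(b,*c,20).round(1))
print(read_state()['eef_pos'],getcmd()[0])
P=lambda i,c,f:cv2.resize(cv2.cvtColor(i['pixels'],cv2.COLOR_RGB2BGR)[c[0]:c[1],c[2]:c[3]],None,fx=f,fy=f,interpolation=2)
cv2.imwrite('pics/c6.png',np.hstack([P(b,(150,300,150,400),1.6)[:240],P(a,(150,300,400,560),1.6)[:240]]))
```

```text
[400.2, 134.1] 322 [ 812.5 -225.1   20. ]
[147.2, 173.2] 207 [712.4 549.8  20. ]
[307.1, 182.6] 300 [668.8  64.3  20. ]
[279.2, 183.6] 304 [668.2 148.5  20. ]
[333.4, 184.0] 301 [662.2 -14.8  20. ]
[486.81726827 176.88369598 156.68779889] [487.05300354 179.13694698 156.20478649]
```

View pics/c6.png

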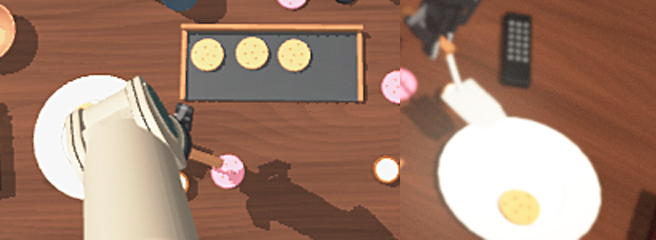

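Biscuit 4 lies on the plate, at scene pixel about (474,280), and the other three haven't moved. Next is biscuit 3.

```bash
cat >> h.py <<'E'
def approach(by,n,psi=-.035,th=-.03):
    f=703+.035*(by+94); t0=f-124; u=np.array([np.cos(psi),np.sin(psi)])
    # line passes the biscuit row (x~668) at by
    pt=lambda tx: np.array([668,by])+u*(tx-668)-40*u
    plan([([*pt(t0),60],psi,th,n)],dec=(1,3))
    plan([([*pt(t0),10.9],psi,th,5),([*pt(t0+15),10.2],psi,th,3),([*pt(f-4),10.2],psi,th,11,1)])
E
python3 - <<'E'
from h import *
a=snap('scene'); print(atz(a,474.4,280,15), [slot(*q).round() for q in((33,-33),(33,33),(-33,33),(-33,-33))])
approach(-16.5,15)
E
```

```text
[562.44409524 373.64435076  15.        ] [array([563., 373.]), array([501., 397.]), array([477., 336.]), array([539., 312.])]
CALL dx dy dz ax ay az
   -0.3 0.0 0.1 0.0 -0.0 0.014
   -1.1 0.1 0.3 0.001 -0.001 0.054
   -2.3 0.1 0.6 0.001 -0.002 0.118
   -3.9 0.2 1.0 0.003 -0.004 0.205
   -5.8 0.3 1.6 0.004 -0.006 0.31
   -7.7 0.5 2.1 0.005 -0.008 0.428
   -9.7 0.7 2.8 0.007 -0.01 0.554
   -11.6 1.1 3.4 0.008 -0.012 0.684
   -13.4 1.5 4.1 0.01 -0.014 0.81
   -15.0 2.0 4.7 0.012 -0.017 0.929
CALL dx dy dz ax ay az
   -0.4 1.3 0.5 0.001 -0.001 0.104
   -0.6 2.5 0.9 0.002 -0.003 0.191
   -0.8 3.3 1.3 0.003 -0.004 0.256
   -0.8 3.8 1.5 0.004 -0.005 0.296
   -0.8 4.0 1.5 0.004 -0.005 0.309
end turner [542.1 -11.8  60.4]
CALL dx dy dz ax ay az
   0.01 0.0 0.47 -0.0 0.0 0.0
   0.04 0.01 1.71 -0.0 0.0 0.0
   0.08 0.02 3.24 -0.0 0.0 0.0
   0.11 0.03 4.47 -0.0 0.0 0.0
   0.12 0.03 4.95 -0.0 0.0 0.0
CALL dx dy dz ax ay az
   0.37 0.0 0.01 -0.0 0.0 0.0
   1.12 0.0 0.02 -0.0 0.0 0.0
   1.5 0.0 0.02 -0.0 0.0 0.0
CALL dx dy dz ax ay az
   0.95 0.0 -0.03 -0.0 0.0 0.0
   1.91 0.0 -0.06 -0.0 0.0 0.0
   2.86 0.0 -0.09 -0.0 0.0 0.0
   3.82 0.0 -0.11 -0.0 0.0 0.0
   4.77 0.0 -0.14 -0.0 0.0 0.0
   5.72 0.0 -0.17 -0.0 0.0 0.0
   6.68 0.0 -0.2 -0.0 0.0 0.0
   7.63 0.0 -0.23 -0.0 0.0 0.0
   8.59 0.0 -0.26 -0.0 0.0 0.0
   9.54 0.0 -0.29 -0.0 0.0 0.0
CALL dx dy dz ax ay az
   0.95 0.0 -0.03 -0.0 0.0 0.0
end turner [661.7 -16.2  10.2]
```

Call:
send_rows:
  series:
    - {"ax":0,"ay":0,"az":0.014,"dx":-0.3,"dy":0,"dz":0.1,"hand":1}
    - {"ax":0.001,"ay":-0.001,"az":0.054,"dx":-1.1,"dy":0.1,"dz":0.3,"hand":1}
    - {"ax":0.001,"ay":-0.002,"az":0.118,"dx":-2.3,"dy":0.1,"dz":0.6,"hand":1}
    - {"ax":0.003,"ay":-0.004,"az":0.205,"dx":-3.9,"dy":0.2,"dz":1,"hand":1}
    - {"ax":0.004,"ay":-0.006,"az":0.31,"dx":-5.8,"dy":0.3,"dz":1.6,"hand":1}
    - {"ax":0.005,"ay":-0.008,"az":0.428,"dx":-7.7,"dy":0.5,"dz":2.1,"hand":1}
    - {"ax":0.007,"ay":-0.01,"az":0.554,"dx":-9.7,"dy":0.7,"dz":2.8,"hand":1}
    - {"ax":0.008,"ay":-0.012,"az":0.684,"dx":-11.6,"dy":1.1,"dz":3.4,"hand":1}
    - {"ax":0.01,"ay":-0.014,"az":0.81,"dx":-13.4,"dy":1.5,"dz":4.1,"hand":1}
    - {"ax":0.012,"ay":-0.017,"az":0.929,"dx":-15,"dy":2,"dz":4.7,"hand":1}

```text
clock: 15.95
eef_pos: [451.1, 31.4, 108.6]
tool_rot: [-3.137, 0.026, 0.269]
force: [0.5, -0.2, -0.8]
width: 14.7
gripper_force: 60.2
```

Call:
send_rows:
  series:
    - {"ax":0.001,"ay":-0.001,"az":0.104,"dx":-0.4,"dy":1.3,"dz":0.5,"hand":1}
    - {"ax":0.002,"ay":-0.003,"az":0.191,"dx":-0.6,"dy":2.5,"dz":0.9,"hand":1}
    - {"ax":0.003,"ay":-0.004,"az":0.256,"dx":-0.8,"dy":3.3,"dz":1.3,"hand":1}
    - {"ax":0.004,"ay":-0.005,"az":0.296,"dx":-0.8,"dy":3.8,"dz":1.5,"hand":1}
    - {"ax":0.004,"ay":-0.005,"az":0.309,"dx":-0.8,"dy":4,"dz":1.5,"hand":1}
    - {"ax":0.004,"ay":-0.005,"az":0.309,"dx":-0.8,"dy":4,"dz":1.5,"hand":1}

```text
clock: 16.55
eef_pos: [454.6, -8.5, 94.3]
tool_rot: [-3.141, 0.03, -0.034]
force: [-0.3, -0.0, -1.3]
width: 15.1
gripper_force: 60.1
```

Call:
send_rows:
  series:
    - {"ax":0,"ay":0,"az":0,"dx":0.01,"dy":0,"dz":0.47,"hand":1}
    - {"ax":0,"ay":0,"az":0,"dx":0.04,"dy":0.01,"dz":1.71,"hand":1}
    - {"ax":0,"ay":0,"az":0,"dx":0.08,"dy":0.02,"dz":3.24,"hand":1}
    - {"ax":0,"ay":0,"az":0,"dx":0.11,"dy":0.03,"dz":4.47,"hand":1}
    - {"ax":0,"ay":0,"az":0,"dx":0.12,"dy":0.03,"dz":4.95,"hand":1}
    - {"ax":0,"ay":0,"az":0,"dx":0.12,"dy":0.03,"dz":4.95,"hand":1}

```text
clock: 17.15
eef_pos: [453.9, -8.4, 44.6]
tool_rot: [-3.141, 0.031, -0.034]
force: [-1.2, 0.8, 0.8]
width: 15.0
gripper_force: 60.5
```

Call:
send_rows:
  series:
    - {"ax":0,"ay":0,"az":0,"dx":0.37,"dy":0,"dz":0.01,"hand":1}
    - {"ax":0,"ay":0,"az":0,"dx":1.12,"dy":0,"dz":0.02,"hand":1}
    - {"ax":0,"ay":0,"az":0,"dx":1.5,"dy":0,"dz":0.02,"hand":1}

```text
clock: 17.45
eef_pos: [470.9, -9.6, 44.6]
tool_rot: [-3.141, 0.028, -0.035]
force: [-0.6, -0.3, -1.0]
width: 15.1
gripper_force: 60.3
```

Run:
```python
from h import *
s=read_state(); print(s['eef_pos'],s['force'],s['width']); im=onblade()
```

```text
[470.85981686  -9.60918963  44.63100959] [-0.63626311 -0.3148359  -1.04832358] 15.113648044476193
blade blobs (x0,w,bottom): []
```

Call:
send_rows:
  series:
    - {"ax":0,"ay":0,"az":0,"dx":0.95,"dy":0,"dz":0.02,"hand":1}
    - {"ax":0,"ay":0,"az":0,"dx":1.91,"dy":0,"dz":-0.01,"hand":1}
    - {"ax":0,"ay":0,"az":0,"dx":2.86,"dy":0,"dz":-0.04,"hand":1}
    - {"ax":0,"ay":0,"az":0,"dx":3.82,"dy":0,"dz":-0.06,"hand":1}
    - {"ax":0,"ay":0,"az":0,"dx":4.77,"dy":0,"dz":-0.09,"hand":1}
    - {"ax":0,"ay":0,"az":0,"dx":5.72,"dy":0,"dz":-0.12,"hand":1}
    - {"ax":0,"ay":0,"az":0,"dx":6.68,"dy":0,"dz":-0.15,"hand":1}
    - {"ax":0,"ay":0,"az":0,"dx":7.63,"dy":0,"dz":-0.18,"hand":1}
    - {"ax":0,"ay":0,"az":0,"dx":8.59,"dy":0,"dz":-0.21,"hand":1}
    - {"ax":0,"ay":0,"az":0,"dx":9.54,"dy":0,"dz":-0.24,"hand":1}

```text
clock: 18.5
eef_pos: [565.2, -12.9, 43.7]
tool_rot: [-3.141, 0.03, -0.035]
force: [-2.2, 0.5, 3.4]
width: 15.0
gripper_force: 60.9
```

Call:
send_rows:
  series:
    - {"ax":0,"ay":0,"az":0,"dx":0.95,"dy":0,"dz":-0.03,"hand":1}
    - {"ax":0,"ay":0,"az":0,"dx":0.95,"dy":0,"dz":-0.03,"hand":1}

```text
clock: 18.7
eef_pos: [576.4, -13.3, 43.8]
tool_rot: [3.142, 0.027, -0.035]
force: [0.8, -0.1, 0.2]
width: 15.0
gripper_force: 60.6
```

Run:
```python
from h import *
setcmd(apply(getcmd(),[0,0,.05,0,0,0]))
s=read_state(); print(s['eef_pos'],getcmd()[0],s['force'],s['width']); im=onblade()
lift(); carry(slot(43,33),18)
```

```text
[576.39836864 -13.29877317  43.75824174] [573.8892325  -13.16940703  43.69062804] [ 0.81269585 -0.11814878  0.19432915] 14.990931704374377
blade blobs (x0,w,bottom): [(274, 115, 109), (539, 35, 145), (127, 111, 132), (0, 87, 138)]
CALL dx dy dz ax ay az
   -0.09 -0.0 0.02 -0.0 0.01 0.0
   -0.32 -0.0 0.08 -0.0 0.038 0.0
   -0.63 -0.0 0.17 -0.0 0.075 0.0
   -0.92 -0.0 0.27 -0.0 0.113 0.0
   -1.13 -0.0 0.34 -0.0 0.14 0.0
   -1.2 -0.0 0.36 -0.0 0.15 0.0
CALL dx dy dz ax ay az
   0.03 -0.0 -0.34 -0.0 0.0 0.0
   0.1 -0.0 -1.32 -0.0 0.0 0.0
   0.21 -0.0 -2.77 -0.0 0.0 0.0
   0.34 -0.0 -4.49 -0.0 0.0 0.0
   0.47 -0.0 -6.21 -0.0 0.0 0.0
   0.58 -0.0 -7.67 -0.0 0.0 0.0
   0.65 -0.0 -8.64 -0.0 0.0 0.0
   0.68 -0.0 -8.98 -0.0 0.0 0.0
end turner [649.7 -15.8 110. ]
CALL dx dy dz ax ay az
   -0.1 -0.2 -0.0 0.0 -0.0 -0.01
   -0.5 -0.8 -0.0 0.0 -0.0 -0.04
   -1.1 -1.8 -0.1 0.01 -0.0 -0.08
   -1.9 -3.1 -0.1 0.02 -0.0 -0.14
   -2.9 -4.8 -0.2 0.03 -0.0 -0.22
   -3.9 -6.7 -0.2 0.04 -0.0 -0.31
   -4.9 -8.8 -0.3 0.05 -0.0 -0.4
   -6.0 -11.2 -0.3 0.06 -0.0 -0.51
   -7.0 -13.6 -0.3 0.07 -0.0 -0.61
   -7.8 -16.2 -0.3 0.09 -0.0 -0.72
CALL dx dy dz ax ay az
   1.0 -2.4 0.2 0.01 -0.0 -0.1
   2.1 -4.7 0.4 0.02 -0.0 -0.2
   3.1 -6.7 0.6 0.03 -0.0 -0.29
   4.1 -8.5 0.8 0.04 -0.0 -0.36
   4.9 -10.0 0.9 0.05 -0.0 -0.42
   5.6 -11.1 1.1 0.05 -0.0 -0.47
   6.0 -11.7 1.1 0.06 -0.0 -0.5
   6.1 -12.0 1.1 0.06 -0.0 -0.51
end turner [489.9 369.8 100.7]
```

Biscuit 3 is on the blade with its rear at row 109. I'll lift and carry it.

Call:
send_rows:
  series:
    - {"ax":0,"ay":0.01,"az":0,"dx":-0.09,"dy":0,"dz":0.02,"hand":1}
    - {"ax":0,"ay":0.038,"az":0,"dx":-0.32,"dy":0,"dz":0.08,"hand":1}
    - {"ax":0,"ay":0.075,"az":0,"dx":-0.63,"dy":0,"dz":0.17,"hand":1}
    - {"ax":0,"ay":0.113,"az":0,"dx":-0.92,"dy":0,"dz":0.27,"hand":1}
    - {"ax":0,"ay":0.14,"az":0,"dx":-1.13,"dy":0,"dz":0.34,"hand":1}
    - {"ax":0,"ay":0.15,"az":0,"dx":-1.2,"dy":0,"dz":0.36,"hand":1}

```text
clock: 19.35
eef_pos: [558.8, -12.6, 39.7]
tool_rot: [-3.141, -0.116, -0.035]
force: [0.3, 0.1, -2.3]
width: 15.0
gripper_force: 60.0
```

Call:
send_rows:
  series:
    - {"ax":0,"ay":0,"az":0,"dx":0.03,"dy":0,"dz":-0.34,"hand":1}
    - {"ax":0,"ay":0,"az":0,"dx":0.1,"dy":0,"dz":-1.32,"hand":1}
    - {"ax":0,"ay":0,"az":0,"dx":0.21,"dy":0,"dz":-2.77,"hand":1}
    - {"ax":0,"ay":0,"az":0,"dx":0.34,"dy":0,"dz":-4.49,"hand":1}
    - {"ax":0,"ay":0,"az":0,"dx":0.47,"dy":0,"dz":-6.21,"hand":1}
    - {"ax":0,"ay":0,"az":0,"dx":0.58,"dy":0,"dz":-7.67,"hand":1}
    - {"ax":0,"ay":0,"az":0,"dx":0.65,"dy":0,"dz":-8.64,"hand":1}
    - {"ax":0,"ay":0,"az":0,"dx":0.68,"dy":0,"dz":-8.98,"hand":1}

```text
clock: 20.15
eef_pos: [558.7, -12.6, 132.0]
tool_rot: [-3.141, -0.122, -0.035]
force: [1.2, -0.6, -2.3]
width: 15.6
gripper_force: 60.0
```

Call:
send_rows:
  series:
    - {"ax":0,"ay":0,"az":-0.01,"dx":-0.1,"dy":-0.2,"dz":0,"hand":1}
    - {"ax":0,"ay":0,"az":-0.04,"dx":-0.5,"dy":-0.8,"dz":0,"hand":1}
    - {"ax":0.01,"ay":0,"az":-0.08,"dx":-1.1,"dy":-1.8,"dz":-0.1,"hand":1}
    - {"ax":0.02,"ay":0,"az":-0.14,"dx":-1.9,"dy":-3.1,"dz":-0.1,"hand":1}
    - {"ax":0.03,"ay":0,"az":-0.22,"dx":-2.9,"dy":-4.8,"dz":-0.2,"hand":1}
    - {"ax":0.04,"ay":0,"az":-0.31,"dx":-3.9,"dy":-6.7,"dz":-0.2,"hand":1}
    - {"ax":0.05,"ay":0,"az":-0.4,"dx":-4.9,"dy":-8.8,"dz":-0.3,"hand":1}
    - {"ax":0.06,"ay":0,"az":-0.51,"dx":-6,"dy":-11.2,"dz":-0.3,"hand":1}
    - {"ax":0.07,"ay":0,"az":-0.61,"dx":-7,"dy":-13.6,"dz":-0.3,"hand":1}
    - {"ax":0.09,"ay":0,"az":-0.72,"dx":-7.8,"dy":-16.2,"dz":-0.3,"hand":1}

```text
clock: 21.15
eef_pos: [483.9, 154.1, 123.9]
tool_rot: [-3.138, -0.12, 0.699]
force: [-0.2, -0.2, -1.8]
width: 15.0
gripper_force: 60.0
```

Call:
send_rows:
  series:
    - {"ax":0.01,"ay":0,"az":-0.1,"dx":1,"dy":-2.4,"dz":0.2,"hand":1}
    - {"ax":0.02,"ay":0,"az":-0.2,"dx":2.1,"dy":-4.7,"dz":0.4,"hand":1}
    - {"ax":0.03,"ay":0,"az":-0.29,"dx":3.1,"dy":-6.7,"dz":0.6,"hand":1}
    - {"ax":0.04,"ay":0,"az":-0.36,"dx":4.1,"dy":-8.5,"dz":0.8,"hand":1}
    - {"ax":0.05,"ay":0,"az":-0.42,"dx":4.9,"dy":-10,"dz":0.9,"hand":1}
    - {"ax":0.05,"ay":0,"az":-0.47,"dx":5.6,"dy":-11.1,"dz":1.1,"hand":1}
    - {"ax":0.06,"ay":0,"az":-0.5,"dx":6,"dy":-11.7,"dz":1.1,"hand":1}
    - {"ax":0.06,"ay":0,"az":-0.51,"dx":6.1,"dy":-12,"dz":1.1,"hand":1}
    - {"ax":0.06,"ay":0,"az":-0.51,"dx":6.1,"dy":-12,"dz":1.1,"hand":1}

```text
clock: 22.05
eef_pos: [457.1, 283.6, 120.9]
tool_rot: [-3.141, -0.122, 1.204]
force: [-0.1, -0.6, -1.1]
width: 15.0
gripper_force: 60.1
```

Run:
```python
from h import *
s=read_state(); print(s['eef_pos'],s['tool_rot'],getcmd()[0],s['force']); im=onblade()
tip(slot(43,33)); back(slot(43,33))
```

```text
[457.05806735 283.59076454 120.9038783 ] [-3.1408415  -0.12185298  1.20373675] [456.94740099 283.91222228 120.95475516] [-0.05458829 -0.57430259 -1.05986705]
blade blobs (x0,w,bottom): [(274, 157, 112)]
CALL dx dy dz ax ay az
   -0.05 0.0 0.47 -0.0 -0.01 0.0
   -0.18 0.01 1.72 -0.0 -0.02 0.0
   -0.33 0.02 3.26 -0.0 -0.04 0.0
   -0.45 0.02 4.5 -0.0 -0.06 0.0
   -0.5 0.02 4.98 -0.0 -0.06 0.0
CALL dx dy dz ax ay az
   0.03 0.0 0.13 -0.0 -0.01 0.0
   0.13 0.0 0.48 -0.0 -0.06 0.0
   0.26 0.0 0.92 -0.0 -0.11 0.0
   0.39 0.01 1.28 -0.0 -0.15 0.0
   0.44 0.01 1.42 -0.0 -0.16 0.0
CALL dx dy dz ax ay az
   0.06 0.0 -0.17 0.0 -0.01 0.0
   0.26 0.0 -0.67 0.0 -0.06 0.0
   0.57 0.0 -1.39 0.0 -0.12 0.0
   1.0 0.0 -2.22 0.0 -0.2 0.0
   1.47 0.0 -3.02 0.0 -0.28 0.0
   1.9 0.0 -3.68 0.0 -0.34 0.0
   2.21 0.0 -4.1 0.0 -0.39 0.0
   2.32 0.01 -4.25 0.0 -0.4 0.0
end turner [491.9 374.1  27.1]
CALL dx dy dz ax ay az
   -0.2 -0.0 -0.0 0.0 -0.0 0.0
   -0.8 -0.0 -0.0 0.0 -0.0 0.0
   -1.6 -0.0 -0.0 0.0 -0.0 0.0
   -2.8 -0.0 -0.0 0.0 -0.0 0.0
   -4.0 -0.0 -0.0 0.0 -0.0 0.0
   -5.2 -0.0 -0.0 0.0 -0.0 0.0
   -6.3 -0.0 -0.0 0.0 -0.0 0.0
   -7.2 -0.0 -0.0 0.0 -0.0 0.0
   -7.8 -0.0 -0.0 0.0 -0.0 0.0
   -8.0 -0.0 -0.0 0.0 -0.0 0.0
CALL dx dy dz ax ay az
   -0.4 -0.0 0.0 0.0 0.03 0.0
   -1.6 -0.0 0.1 0.0 0.12 0.0
   -3.0 -0.0 0.2 0.0 0.25 0.0
   -4.3 -0.1 0.4 0.0 0.37 0.0
   -5.2 -0.1 0.5 0.0 0.46 0.0
   -5.4 -0.1 0.6 0.0 0.5 0.0
end turner [457.1 285.9 124.7]
```

Call:
send_rows:
  series:
    - {"ax":0,"ay":-0.01,"az":0,"dx":-0.05,"dy":0,"dz":0.47,"hand":1}
    - {"ax":0,"ay":-0.02,"az":0,"dx":-0.18,"dy":0.01,"dz":1.72,"hand":1}
    - {"ax":0,"ay":-0.04,"az":0,"dx":-0.33,"dy":0.02,"dz":3.26,"hand":1}
    - {"ax":0,"ay":-0.06,"az":0,"dx":-0.45,"dy":0.02,"dz":4.5,"hand":1}
    - {"ax":0,"ay":-0.06,"az":0,"dx":-0.5,"dy":0.02,"dz":4.98,"hand":1}

```text
clock: 22.6
eef_pos: [456.9, 285.2, 69.1]
tool_rot: [-3.14, -0.06, 1.205]
force: [-0.3, 1.2, -1.3]
width: 14.9
gripper_force: 60.0
```

Call:
send_rows:
  series:
    - {"ax":0,"ay":-0.01,"az":0,"dx":0.03,"dy":0,"dz":0.13,"hand":1}
    - {"ax":0,"ay":-0.06,"az":0,"dx":0.13,"dy":0,"dz":0.48,"hand":1}
    - {"ax":0,"ay":-0.11,"az":0,"dx":0.26,"dy":0,"dz":0.92,"hand":1}
    - {"ax":0,"ay":-0.15,"az":0,"dx":0.39,"dy":0.01,"dz":1.28,"hand":1}
    - {"ax":0,"ay":-0.16,"az":0,"dx":0.44,"dy":0.01,"dz":1.42,"hand":1}

```text
clock: 23.1
eef_pos: [459.9, 291.5, 57.0]
tool_rot: [-3.141, 0.097, 1.206]
force: [0.4, -0.4, -2.5]
width: 15.4
gripper_force: 60.1
```

Call:
send_rows:
  series:
    - {"ax":0,"ay":-0.01,"az":0,"dx":0.06,"dy":0,"dz":-0.17,"hand":1}
    - {"ax":0,"ay":-0.06,"az":0,"dx":0.26,"dy":0,"dz":-0.67,"hand":1}
    - {"ax":0,"ay":-0.12,"az":0,"dx":0.57,"dy":0,"dz":-1.39,"hand":1}
    - {"ax":0,"ay":-0.2,"az":0,"dx":1,"dy":0,"dz":-2.22,"hand":1}
    - {"ax":0,"ay":-0.28,"az":0,"dx":1.47,"dy":0,"dz":-3.02,"hand":1}
    - {"ax":0,"ay":-0.34,"az":0,"dx":1.9,"dy":0,"dz":-3.68,"hand":1}
    - {"ax":0,"ay":-0.39,"az":0,"dx":2.21,"dy":0,"dz":-4.1,"hand":1}
    - {"ax":0,"ay":-0.4,"az":0,"dx":2.32,"dy":0.01,"dz":-4.25,"hand":1}

```text
clock: 23.9
eef_pos: [470.3, 316.6, 97.6]
tool_rot: [3.141, 0.496, 1.205]
force: [0.1, 0.9, 1.3]
width: 15.2
gripper_force: 60.7
```

Call:
send_rows:
  series:
    - {"ax":0,"ay":0,"az":0,"dx":-0.2,"dy":0,"dz":0,"hand":1}
    - {"ax":0,"ay":0,"az":0,"dx":-0.8,"dy":0,"dz":0,"hand":1}
    - {"ax":0,"ay":0,"az":0,"dx":-1.6,"dy":0,"dz":0,"hand":1}
    - {"ax":0,"ay":0,"az":0,"dx":-2.8,"dy":0,"dz":0,"hand":1}
    - {"ax":0,"ay":0,"az":0,"dx":-4,"dy":0,"dz":0,"hand":1}
    - {"ax":0,"ay":0,"az":0,"dx":-5.2,"dy":0,"dz":0,"hand":1}
    - {"ax":0,"ay":0,"az":0,"dx":-6.3,"dy":0,"dz":0,"hand":1}
    - {"ax":0,"ay":0,"az":0,"dx":-7.2,"dy":0,"dz":0,"hand":1}
    - {"ax":0,"ay":0,"az":0,"dx":-7.8,"dy":0,"dz":0,"hand":1}
    - {"ax":0,"ay":0,"az":0,"dx":-8,"dy":0,"dz":0,"hand":1}

```text
clock: 24.9
eef_pos: [444.2, 249.0, 135.7]
tool_rot: [-3.141, 0.498, 1.204]
force: [-0.2, 0.7, -1.4]
width: 15.1
gripper_force: 60.1
```

Call:
send_rows:
  series:
    - {"ax":0,"ay":0.03,"az":0,"dx":-0.4,"dy":0,"dz":0,"hand":1}
    - {"ax":0,"ay":0.12,"az":0,"dx":-1.6,"dy":0,"dz":0.1,"hand":1}
    - {"ax":0,"ay":0.25,"az":0,"dx":-3,"dy":0,"dz":0.2,"hand":1}
    - {"ax":0,"ay":0.37,"az":0,"dx":-4.3,"dy":-0.1,"dz":0.4,"hand":1}
    - {"ax":0,"ay":0.46,"az":0,"dx":-5.2,"dy":-0.1,"dz":0.5,"hand":1}
    - {"ax":0,"ay":0.5,"az":0,"dx":-5.4,"dy":-0.1,"dz":0.6,"hand":1}

```text
clock: 25.5
eef_pos: [424.4, 200.0, 156.6]
tool_rot: [-3.141, -0.003, 1.201]
force: [0.3, -0.7, -2.3]
width: 14.9
gripper_force: 60.1
```

```bash
cat >> h.py <<'E'
def status():
    b=snap('top'); a=snap('scene')
    for c,n in biscuits(b):
        p=atz(b,*c,20).round(1)
        if 560<p[0]<720 and -160<p[1]<210: print('board top',p)
    hsv=cv2.cvtColor(a['pixels'],cv2.COLOR_RGB2HSV); m=cv2.inRange(hsv,(15,70,170),(32,255,255)); n,l,s,cc=cv2.connectedComponentsWithStats(m)
    for i in range(1,n):
        p=atz(a,*cc[i],15)
        if s[i,4]>150 and p[0]>380 and abs(p[1]-100)<350: print('scene',cc[i].round(),s[i,4],p.round(0))
    return b,a
E
python3 - <<'E'
from h import *
b,a=status(); s=read_state(); print(s['eef_pos'],s['tool_rot'],getcmd()[0],s['width'])
E
```

```text
board top [668.8  64.3  20. ]
board top [668.2 148.5  20. ]
scene [208. 221.] 515 [ 783. -245.   15.]
scene [335. 248.] 451 [669.  62.  15.]
scene [365. 264.] 488 [669. 146.  15.]
scene [482. 273.] 792 [535. 381.  15.]
[424.69738907 200.62708314 156.20532189] [-3.14049535e+00 -1.31745198e-03  1.20089697e+00] [425.23769722 202.91472509 155.76133094] 14.933737179620685
```

Both biscuits are on the plate, together centred near (535,381), and biscuits 2 and 1 haven't moved. Next is biscuit 2.

Run:
```python
from h import *
OFF[:]=OFF
import h
approach(62,13)
```

```text
CALL dx dy dz ax ay az
   -0.2 0.1 0.1 0.0 -0.0 0.018
   -1.0 0.3 0.3 0.001 -0.002 0.071
   -2.1 0.7 0.8 0.002 -0.003 0.156
   -3.4 1.1 1.3 0.004 -0.006 0.268
   -4.9 1.7 2.0 0.005 -0.009 0.4
   -6.3 2.5 2.7 0.007 -0.012 0.545
   -7.6 3.4 3.4 0.009 -0.015 0.694
   -8.8 4.3 4.2 0.011 -0.019 0.839
   -9.7 5.3 4.8 0.013 -0.022 0.972
   -10.4 6.2 5.4 0.014 -0.024 1.083
CALL dx dy dz ax ay az
   0.5 0.9 0.4 0.001 -0.002 0.085
   0.8 1.4 0.6 0.002 -0.003 0.138
   0.9 1.6 0.7 0.002 -0.004 0.156
end turner [544.3  65.9  60.2]
CALL dx dy dz ax ay az
   0.02 -0.0 0.47 0.0 0.0 0.0
   0.06 -0.02 1.7 0.0 0.0 0.0
   0.11 -0.03 3.23 0.0 0.0 0.0
   0.16 -0.05 4.46 0.0 0.0 0.0
   0.17 -0.05 4.93 0.0 0.0 0.0
CALL dx dy dz ax ay az
   0.38 0.0 0.01 0.0 0.0 0.0
   1.13 0.0 0.02 0.0 0.0 0.0
   1.5 0.0 0.03 0.0 0.0 0.0
CALL dx dy dz ax ay az
   0.95 0.0 -0.03 0.0 0.0 0.0
   1.91 0.0 -0.06 0.0 0.0 0.0
   2.86 0.0 -0.09 0.0 0.0 0.0
   3.82 0.0 -0.12 0.0 0.0 0.0
   4.77 0.0 -0.14 0.0 0.0 0.0
   5.73 0.0 -0.17 0.0 0.0 0.0
   6.68 0.0 -0.2 0.0 0.0 0.0
   7.64 0.0 -0.23 0.0 0.0 0.0
   8.59 0.0 -0.26 0.0 0.0 0.0
   9.54 0.0 -0.29 0.0 0.0 0.0
CALL dx dy dz ax ay az
   0.96 0.0 -0.03 0.0 0.0 0.0
end turner [664.5  62.1  10.2]
```

Call:
send_rows:
  series:
    - {"ax":0,"ay":0,"az":0.018,"dx":-0.2,"dy":0.1,"dz":0.1,"hand":1}
    - {"ax":0.001,"ay":-0.002,"az":0.071,"dx":-1,"dy":0.3,"dz":0.3,"hand":1}
    - {"ax":0.002,"ay":-0.003,"az":0.156,"dx":-2.1,"dy":0.7,"dz":0.8,"hand":1}
    - {"ax":0.004,"ay":-0.006,"az":0.268,"dx":-3.4,"dy":1.1,"dz":1.3,"hand":1}
    - {"ax":0.005,"ay":-0.009,"az":0.4,"dx":-4.9,"dy":1.7,"dz":2,"hand":1}
    - {"ax":0.007,"ay":-0.012,"az":0.545,"dx":-6.3,"dy":2.5,"dz":2.7,"hand":1}
    - {"ax":0.009,"ay":-0.015,"az":0.694,"dx":-7.6,"dy":3.4,"dz":3.4,"hand":1}
    - {"ax":0.011,"ay":-0.019,"az":0.839,"dx":-8.8,"dy":4.3,"dz":4.2,"hand":1}
    - {"ax":0.013,"ay":-0.022,"az":0.972,"dx":-9.7,"dy":5.3,"dz":4.8,"hand":1}
    - {"ax":0.014,"ay":-0.024,"az":1.083,"dx":-10.4,"dy":6.2,"dz":5.4,"hand":1}

```text
clock: 26.6
eef_pos: [446.3, 83.4, 100.6]
tool_rot: [-3.141, 0.027, 0.115]
force: [0.3, 0.5, -1.7]
width: 15.2
gripper_force: 60.1
```

Call:
send_rows:
  series:
    - {"ax":0.001,"ay":-0.002,"az":0.085,"dx":0.5,"dy":0.9,"dz":0.4,"hand":1}
    - {"ax":0.002,"ay":-0.003,"az":0.138,"dx":0.8,"dy":1.4,"dz":0.6,"hand":1}
    - {"ax":0.002,"ay":-0.004,"az":0.156,"dx":0.9,"dy":1.6,"dz":0.7,"hand":1}
    - {"ax":0.002,"ay":-0.004,"az":0.156,"dx":0.9,"dy":1.6,"dz":0.7,"hand":1}

```text
clock: 27.0
eef_pos: [456.6, 69.2, 94.0]
tool_rot: [3.141, 0.031, -0.034]
force: [1.1, -0.1, -1.6]
width: 14.6
gripper_force: 60.1
```

Call:
send_rows:
  series:
    - {"ax":0,"ay":0,"az":0,"dx":0.02,"dy":0,"dz":0.47,"hand":1}
    - {"ax":0,"ay":0,"az":0,"dx":0.06,"dy":-0.02,"dz":1.7,"hand":1}
    - {"ax":0,"ay":0,"az":0,"dx":0.11,"dy":-0.03,"dz":3.23,"hand":1}
    - {"ax":0,"ay":0,"az":0,"dx":0.16,"dy":-0.05,"dz":4.46,"hand":1}
    - {"ax":0,"ay":0,"az":0,"dx":0.17,"dy":-0.05,"dz":4.93,"hand":1}
    - {"ax":0,"ay":0,"az":0,"dx":0.17,"dy":-0.05,"dz":4.93,"hand":1}

```text
clock: 27.6
eef_pos: [456.5, 69.6, 44.5]
tool_rot: [3.141, 0.031, -0.034]
force: [-0.7, 0.6, -0.6]
width: 15.0
gripper_force: 60.4
```

Call:
send_rows:
  series:
    - {"ax":0,"ay":0,"az":0,"dx":0.38,"dy":0,"dz":0.01,"hand":1}
    - {"ax":0,"ay":0,"az":0,"dx":1.13,"dy":0,"dz":0.02,"hand":1}
    - {"ax":0,"ay":0,"az":0,"dx":1.5,"dy":0,"dz":0.03,"hand":1}

```text
clock: 27.9
eef_pos: [473.6, 68.8, 44.6]
tool_rot: [3.141, 0.028, -0.035]
force: [-0.3, 0.4, -1.3]
width: 15.5
gripper_force: 60.1
```

Call:
send_rows:
  series:
    - {"ax":0,"ay":0,"az":0,"dx":0.95,"dy":0,"dz":0.02,"hand":1}
    - {"ax":0,"ay":0,"az":0,"dx":1.91,"dy":0,"dz":-0.01,"hand":1}
    - {"ax":0,"ay":0,"az":0,"dx":2.86,"dy":0,"dz":-0.04,"hand":1}
    - {"ax":0,"ay":0,"az":0,"dx":3.82,"dy":0,"dz":-0.07,"hand":1}
    - {"ax":0,"ay":0,"az":0,"dx":4.77,"dy":0,"dz":-0.09,"hand":1}
    - {"ax":0,"ay":0,"az":0,"dx":5.73,"dy":0,"dz":-0.12,"hand":1}
    - {"ax":0,"ay":0,"az":0,"dx":6.68,"dy":0,"dz":-0.15,"hand":1}
    - {"ax":0,"ay":0,"az":0,"dx":7.64,"dy":0,"dz":-0.18,"hand":1}
    - {"ax":0,"ay":0,"az":0,"dx":8.59,"dy":0,"dz":-0.21,"hand":1}
    - {"ax":0,"ay":0,"az":0,"dx":9.54,"dy":0,"dz":-0.24,"hand":1}

```text
clock: 28.9
eef_pos: [567.9, 65.5, 43.7]
tool_rot: [3.141, 0.03, -0.035]
force: [-2.7, -0.0, 2.7]
width: 15.1
gripper_force: 60.6
```

Call:
send_rows:
  series:
    - {"ax":0,"ay":0,"az":0,"dx":0.96,"dy":0,"dz":-0.03,"hand":1}
    - {"ax":0,"ay":0,"az":0,"dx":0.96,"dy":0,"dz":-0.03,"hand":1}

```text
clock: 29.1
eef_pos: [579.0, 65.0, 43.7]
tool_rot: [3.141, 0.027, -0.035]
force: [0.4, -0.6, -0.1]
width: 14.9
gripper_force: 60.4
```

Run:
```python
from h import *
setcmd(apply(getcmd(),[0,0,.05,0,0,0]))
s=read_state(); print(s['eef_pos'],getcmd()[0],s['force'],s['width']); im=onblade(); status()
lift(); carry(slot(-23,-33),16)
```

```text
[579.02149667  65.03306759  43.714532  ] [576.69946229  65.21785294  43.66210468] [ 0.42166039 -0.62126613 -0.09912079] 14.930923316302179
blade blobs (x0,w,bottom): [(270, 115, 110), (116, 111, 138)]
scene [208. 221.] 514 [ 783. -245.   15.]
scene [332. 250.] 439 [680.  60.  15.]
scene [365. 264.] 488 [669. 147.  15.]
scene [482. 273.] 802 [535. 381.  15.]
CALL dx dy dz ax ay az
   -0.09 -0.0 0.02 0.0 0.01 0.0
   -0.32 -0.0 0.08 0.0 0.038 0.0
   -0.63 -0.0 0.17 0.0 0.075 0.0
   -0.92 -0.0 0.26 0.0 0.113 0.0
   -1.13 -0.0 0.33 0.0 0.14 0.0
   -1.2 -0.0 0.36 0.0 0.15 0.0
CALL dx dy dz ax ay az
   0.03 0.0 -0.34 0.0 0.0 0.0
   0.1 0.0 -1.32 0.0 0.0 0.0
   0.21 0.0 -2.77 0.0 0.0 0.0
   0.34 0.0 -4.49 0.0 0.0 0.0
   0.47 0.0 -6.21 0.0 0.0 0.0
   0.58 0.0 -7.67 0.0 0.0 0.0
   0.65 0.0 -8.64 0.0 0.0 0.0
   0.68 0.0 -8.99 0.0 0.0 0.0
end turner [652.5  62.6 110. ]
CALL dx dy dz ax ay az
   -0.1 -0.1 -0.0 0.0 0.0 -0.01
   -0.5 -0.4 -0.0 0.01 0.0 -0.05
   -1.1 -0.9 -0.0 0.01 0.0 -0.1
   -1.8 -1.5 -0.1 0.02 0.0 -0.18
   -2.6 -2.3 -0.1 0.03 0.0 -0.27
   -3.4 -3.3 -0.1 0.05 0.0 -0.38
   -4.2 -4.3 -0.1 0.06 0.0 -0.49
   -4.9 -5.5 -0.1 0.07 0.0 -0.61
   -5.5 -6.8 -0.1 0.09 0.0 -0.73
   -6.0 -8.1 -0.0 0.1 0.0 -0.85
CALL dx dy dz ax ay az
   0.7 -1.1 0.1 0.01 0.0 -0.1
   1.4 -2.1 0.3 0.03 0.0 -0.2
   2.0 -2.9 0.4 0.04 0.0 -0.27
   2.5 -3.5 0.5 0.04 0.0 -0.33
   2.8 -3.9 0.6 0.05 0.0 -0.36
   2.9 -4.0 0.6 0.05 0.0 -0.38
end turner [527.6 283.5 100.1]
```

Call:
send_rows:
  series:
    - {"ax":0,"ay":0.01,"az":0,"dx":-0.09,"dy":0,"dz":0.02,"hand":1}
    - {"ax":0,"ay":0.038,"az":0,"dx":-0.32,"dy":0,"dz":0.08,"hand":1}
    - {"ax":0,"ay":0.075,"az":0,"dx":-0.63,"dy":0,"dz":0.17,"hand":1}
    - {"ax":0,"ay":0.113,"az":0,"dx":-0.92,"dy":0,"dz":0.26,"hand":1}
    - {"ax":0,"ay":0.14,"az":0,"dx":-1.13,"dy":0,"dz":0.33,"hand":1}
    - {"ax":0,"ay":0.15,"az":0,"dx":-1.2,"dy":0,"dz":0.36,"hand":1}

```text
clock: 29.85
eef_pos: [561.8, 65.7, 39.8]
tool_rot: [3.141, -0.116, -0.034]
force: [-0.8, 0.0, -2.9]
width: 15.3
gripper_force: 60.0
```

Call:
send_rows:
  series:
    - {"ax":0,"ay":0,"az":0,"dx":0.03,"dy":0,"dz":-0.34,"hand":1}
    - {"ax":0,"ay":0,"az":0,"dx":0.1,"dy":0,"dz":-1.32,"hand":1}
    - {"ax":0,"ay":0,"az":0,"dx":0.21,"dy":0,"dz":-2.77,"hand":1}
    - {"ax":0,"ay":0,"az":0,"dx":0.34,"dy":0,"dz":-4.49,"hand":1}
    - {"ax":0,"ay":0,"az":0,"dx":0.47,"dy":0,"dz":-6.21,"hand":1}
    - {"ax":0,"ay":0,"az":0,"dx":0.58,"dy":0,"dz":-7.67,"hand":1}
    - {"ax":0,"ay":0,"az":0,"dx":0.65,"dy":0,"dz":-8.64,"hand":1}
    - {"ax":0,"ay":0,"az":0,"dx":0.68,"dy":0,"dz":-8.99,"hand":1}

```text
clock: 30.65
eef_pos: [561.5, 65.9, 132.1]
tool_rot: [3.142, -0.122, -0.035]
force: [-0.4, 0.5, -2.0]
width: 15.1
gripper_force: 60.0
```

Call:
send_rows:
  series:
    - {"ax":0,"ay":0,"az":-0.01,"dx":-0.1,"dy":-0.1,"dz":0,"hand":1}
    - {"ax":0.01,"ay":0,"az":-0.05,"dx":-0.5,"dy":-0.4,"dz":0,"hand":1}
    - {"ax":0.01,"ay":0,"az":-0.1,"dx":-1.1,"dy":-0.9,"dz":0,"hand":1}
    - {"ax":0.02,"ay":0,"az":-0.18,"dx":-1.8,"dy":-1.5,"dz":-0.1,"hand":1}
    - {"ax":0.03,"ay":0,"az":-0.27,"dx":-2.6,"dy":-2.3,"dz":-0.1,"hand":1}
    - {"ax":0.05,"ay":0,"az":-0.38,"dx":-3.4,"dy":-3.3,"dz":-0.1,"hand":1}
    - {"ax":0.06,"ay":0,"az":-0.49,"dx":-4.2,"dy":-4.3,"dz":-0.1,"hand":1}
    - {"ax":0.07,"ay":0,"az":-0.61,"dx":-4.9,"dy":-5.5,"dz":-0.1,"hand":1}
    - {"ax":0.09,"ay":0,"az":-0.73,"dx":-5.5,"dy":-6.8,"dz":-0.1,"hand":1}
    - {"ax":0.1,"ay":0,"az":-0.85,"dx":-6,"dy":-8.1,"dz":0,"hand":1}

```text
clock: 31.65
eef_pos: [503.0, 149.1, 122.8]
tool_rot: [3.14, -0.117, 0.827]
force: [0.2, -0.5, -1.4]
width: 14.9
gripper_force: 60.0
```

Call:
send_rows:
  series:
    - {"ax":0.01,"ay":0,"az":-0.1,"dx":0.7,"dy":-1.1,"dz":0.1,"hand":1}
    - {"ax":0.03,"ay":0,"az":-0.2,"dx":1.4,"dy":-2.1,"dz":0.3,"hand":1}
    - {"ax":0.04,"ay":0,"az":-0.27,"dx":2,"dy":-2.9,"dz":0.4,"hand":1}
    - {"ax":0.04,"ay":0,"az":-0.33,"dx":2.5,"dy":-3.5,"dz":0.5,"hand":1}
    - {"ax":0.05,"ay":0,"az":-0.36,"dx":2.8,"dy":-3.9,"dz":0.6,"hand":1}
    - {"ax":0.05,"ay":0,"az":-0.38,"dx":2.9,"dy":-4,"dz":0.6,"hand":1}
    - {"ax":0.05,"ay":0,"az":-0.38,"dx":2.9,"dy":-4,"dz":0.6,"hand":1}

```text
clock: 32.35
eef_pos: [494.7, 197.5, 120.5]
tool_rot: [-3.139, -0.118, 1.204]
force: [0.1, -0.5, -2.7]
width: 15.0
gripper_force: 60.0
```

```bash
sed -i 's/,17\],YP,-.1,5)/,23],YP,-.18,5)/' h.py
python3 - <<'E'
from h import *
s=read_state(); print(s['eef_pos'],s['tool_rot'],getcmd()[0],s['force']); im=onblade()
cv2.imwrite('pics/w7.png',cv2.cvtColor(im['pixels'],cv2.COLOR_RGB2BGR))
tip(slot(-23,-33)); back(slot(-23,-33))
E
```

```text
[494.71182157 197.53687858 120.54163672] [-3.13908759 -0.11823121  1.20412379] [494.74044546 197.68650064 120.66987366] [ 0.07803146 -0.46764236 -2.65980661]
blade blobs (x0,w,bottom): [(217, 66, 30), (271, 114, 111)]
CALL dx dy dz ax ay az
   -0.04 -0.0 0.47 -0.0 -0.01 0.0
   -0.15 -0.01 1.71 -0.0 -0.02 0.0
   -0.27 -0.01 3.25 -0.0 -0.04 0.0
   -0.37 -0.01 4.49 -0.0 -0.05 0.0
   -0.41 -0.01 4.96 -0.0 -0.06 0.0
CALL dx dy dz ax ay az
   0.06 -0.0 0.01 -0.0 -0.02 0.0
   0.24 -0.0 0.03 -0.0 -0.08 0.0
   0.51 -0.0 0.09 -0.0 -0.16 0.0
   0.76 -0.0 0.15 -0.0 -0.22 0.0
   0.87 -0.0 0.18 -0.0 -0.24 0.0
CALL dx dy dz ax ay az
   0.05 0.0 -0.13 -0.0 -0.01 0.0
   0.22 0.0 -0.48 -0.0 -0.05 0.0
   0.48 0.0 -1.01 -0.0 -0.1 0.0
   0.81 0.0 -1.62 -0.0 -0.16 0.0
   1.18 0.0 -2.21 -0.0 -0.22 0.0
   1.52 0.0 -2.7 -0.0 -0.27 0.0
   1.75 0.0 -3.01 -0.0 -0.31 0.01
   1.84 0.0 -3.12 -0.0 -0.32 0.01
end turner [530.  288.2  26.9]
CALL dx dy dz ax ay az
   -0.2 0.0 0.0 -0.0 0.0 -0.0
   -0.8 0.0 0.0 -0.0 0.0 -0.0
   -1.6 0.0 0.0 -0.0 0.0 -0.0
   -2.8 0.0 0.0 -0.0 0.0 -0.0
   -4.0 0.0 0.0 -0.0 0.0 -0.0
   -5.2 0.0 0.0 -0.0 0.0 -0.0
   -6.3 0.0 0.0 -0.0 0.0 -0.0
   -7.2 0.0 0.0 -0.0 0.0 -0.0
   -7.8 0.0 0.0 -0.0 0.0 -0.01
   -8.0 0.0 0.0 -0.0 0.0 -0.01
CALL dx dy dz ax ay az
   -0.4 0.0 0.0 -0.0 0.03 0.0
   -1.6 0.0 0.1 -0.0 0.12 0.0
   -3.0 0.0 0.3 -0.0 0.25 0.0
   -4.3 0.0 0.5 -0.0 0.38 0.0
   -5.2 0.0 0.6 -0.0 0.47 0.0
   -5.4 0.0 0.6 -0.0 0.5 0.01
end turner [495.8 200.2 124.7]
```

View pics/w7.png

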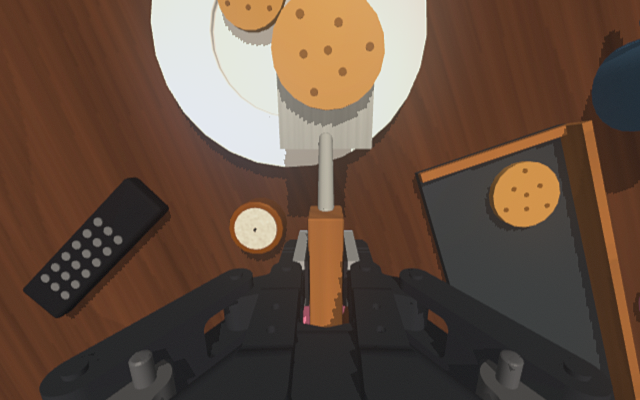

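Biscuit 2 is on the blade over the near-right part of the plate, with biscuit 3 visible at (250,10). The tealight at (256,228) is low and clear of the fingers. I'll tip it now.

Call:
send_rows:
  series:
    - {"ax":0,"ay":-0.01,"az":0,"dx":-0.04,"dy":0,"dz":0.47,"hand":1}
    - {"ax":0,"ay":-0.02,"az":0,"dx":-0.15,"dy":-0.01,"dz":1.71,"hand":1}
    - {"ax":0,"ay":-0.04,"az":0,"dx":-0.27,"dy":-0.01,"dz":3.25,"hand":1}
    - {"ax":0,"ay":-0.05,"az":0,"dx":-0.37,"dy":-0.01,"dz":4.49,"hand":1}
    - {"ax":0,"ay":-0.06,"az":0,"dx":-0.41,"dy":-0.01,"dz":4.96,"hand":1}

```text
clock: 32.9
eef_pos: [494.0, 199.4, 68.7]
tool_rot: [-3.137, -0.055, 1.205]
force: [-0.3, -0.2, -2.1]
width: 15.1
gripper_force: 60.0
```

Call:
send_rows:
  series:
    - {"ax":0,"ay":-0.02,"az":0,"dx":0.06,"dy":0,"dz":0.01,"hand":1}
    - {"ax":0,"ay":-0.08,"az":0,"dx":0.24,"dy":0,"dz":0.03,"hand":1}
    - {"ax":0,"ay":-0.16,"az":0,"dx":0.51,"dy":0,"dz":0.09,"hand":1}
    - {"ax":0,"ay":-0.22,"az":0,"dx":0.76,"dy":0,"dz":0.15,"hand":1}
    - {"ax":0,"ay":-0.24,"az":0,"dx":0.87,"dy":0,"dz":0.18,"hand":1}

```text
clock: 33.4
eef_pos: [499.0, 210.7, 69.8]
tool_rot: [-3.14, 0.181, 1.208]
force: [1.0, 0.2, -2.5]
width: 14.6
gripper_force: 60.1
```

Call:
send_rows:
  series:
    - {"ax":0,"ay":-0.01,"az":0,"dx":0.05,"dy":0,"dz":-0.13,"hand":1}
    - {"ax":0,"ay":-0.05,"az":0,"dx":0.22,"dy":0,"dz":-0.48,"hand":1}
    - {"ax":0,"ay":-0.1,"az":0,"dx":0.48,"dy":0,"dz":-1.01,"hand":1}
    - {"ax":0,"ay":-0.16,"az":0,"dx":0.81,"dy":0,"dz":-1.62,"hand":1}
    - {"ax":0,"ay":-0.22,"az":0,"dx":1.18,"dy":0,"dz":-2.21,"hand":1}
    - {"ax":0,"ay":-0.27,"az":0,"dx":1.52,"dy":0,"dz":-2.7,"hand":1}
    - {"ax":0,"ay":-0.31,"az":0.01,"dx":1.75,"dy":0,"dz":-3.01,"hand":1}
    - {"ax":0,"ay":-0.32,"az":0.01,"dx":1.84,"dy":0,"dz":-3.12,"hand":1}

```text
clock: 34.2
eef_pos: [507.1, 230.3, 96.7]
tool_rot: [3.141, 0.501, 1.195]
force: [-1.0, -1.4, -1.9]
width: 15.2
gripper_force: 60.1
```

Call:
send_rows:
  series:
    - {"ax":0,"ay":0,"az":0,"dx":-0.2,"dy":0,"dz":0,"hand":1}
    - {"ax":0,"ay":0,"az":0,"dx":-0.8,"dy":0,"dz":0,"hand":1}
    - {"ax":0,"ay":0,"az":0,"dx":-1.6,"dy":0,"dz":0,"hand":1}
    - {"ax":0,"ay":0,"az":0,"dx":-2.8,"dy":0,"dz":0,"hand":1}
    - {"ax":0,"ay":0,"az":0,"dx":-4,"dy":0,"dz":0,"hand":1}
    - {"ax":0,"ay":0,"az":0,"dx":-5.2,"dy":0,"dz":0,"hand":1}
    - {"ax":0,"ay":0,"az":0,"dx":-6.3,"dy":0,"dz":0,"hand":1}
    - {"ax":0,"ay":0,"az":0,"dx":-7.2,"dy":0,"dz":0,"hand":1}
    - {"ax":0,"ay":0,"az":-0.01,"dx":-7.8,"dy":0,"dz":0,"hand":1}
    - {"ax":0,"ay":0,"az":-0.01,"dx":-8,"dy":0,"dz":0,"hand":1}

```text
clock: 35.2
eef_pos: [481.1, 164.0, 135.9]
tool_rot: [-3.137, 0.501, 1.206]
force: [-0.0, -0.2, -2.0]
width: 15.1
gripper_force: 60.1
```

Call:
send_rows:
  series:
    - {"ax":0,"ay":0.03,"az":0,"dx":-0.4,"dy":0,"dz":0,"hand":1}
    - {"ax":0,"ay":0.12,"az":0,"dx":-1.6,"dy":0,"dz":0.1,"hand":1}
    - {"ax":0,"ay":0.25,"az":0,"dx":-3,"dy":0,"dz":0.3,"hand":1}
    - {"ax":0,"ay":0.38,"az":0,"dx":-4.3,"dy":0,"dz":0.5,"hand":1}
    - {"ax":0,"ay":0.47,"az":0,"dx":-5.2,"dy":0,"dz":0.6,"hand":1}
    - {"ax":0,"ay":0.5,"az":0.01,"dx":-5.4,"dy":0,"dz":0.6,"hand":1}

```text
clock: 35.8
eef_pos: [462.1, 114.0, 157.0]
tool_rot: [-3.14, 0.001, 1.189]
force: [0.0, 0.8, -1.4]
width: 15.2
gripper_force: 60.1
```

Run:
```python
from h import *
b,a=status(); s=read_state(); print(s['eef_pos'],s['tool_rot'],getcmd()[0],s['width'])
P=lambda i,c,f:cv2.resize(cv2.cvtColor(i['pixels'],cv2.COLOR_RGB2BGR)[c[0]:c[1],c[2]:c[3]],None,fx=f,fy=f,interpolation=2)
cv2.imwrite('pics/c8.png',P(a,(180,320,260,560),2.4))
```

```text
board top [668.2 148.5  20. ]
scene [208. 221.] 516 [ 783. -245.   15.]
scene [365. 264.] 497 [669. 146.  15.]
scene [473. 270.] 1154 [538. 359.  15.]
[462.69242527 115.52578261 156.66288108] [-3.14003318e+00  1.80486123e-03  1.19047359e+00] [463.15026737 117.61951665 156.16490477] 15.140552370624546
```

View pics/c8.png

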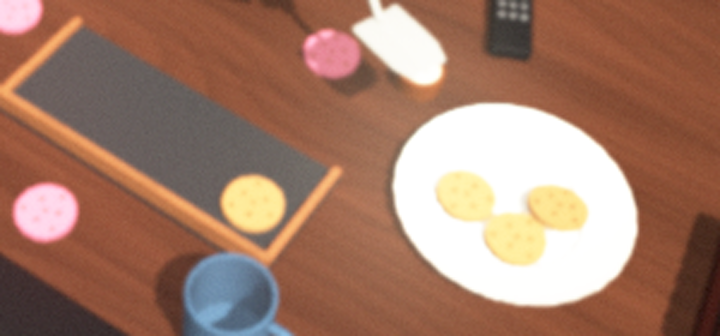

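Three biscuits lie apart on the plate and biscuit 1 is still at (668,147). I'll fetch it last.

Run:
```python
from h import *
approach(147,13)
```

```text
CALL dx dy dz ax ay az
   -0.0 -0.1 0.1 0.0 -0.0 0.018
   -0.1 -0.2 0.4 0.001 -0.001 0.07
   -0.2 -0.5 0.8 0.002 -0.003 0.155
   -0.2 -0.9 1.4 0.004 -0.005 0.265
   -0.1 -1.3 2.0 0.006 -0.008 0.397
   0.1 -1.6 2.7 0.008 -0.011 0.54
   0.6 -1.9 3.5 0.01 -0.013 0.689
   1.1 -2.0 4.2 0.012 -0.016 0.832
   1.8 -2.0 4.9 0.014 -0.019 0.964
   2.4 -1.9 5.4 0.016 -0.021 1.074
CALL dx dy dz ax ay az
   0.3 -0.4 0.5 0.001 -0.001 0.085
   0.6 -0.6 0.7 0.002 -0.002 0.137
   0.7 -0.7 0.8 0.002 -0.003 0.155
end turner [547.9 151.6  60. ]
CALL dx dy dz ax ay az
   0.01 0.0 0.47 0.0 0.0 -0.0
   0.04 0.01 1.7 0.0 0.0 -0.0
   0.07 0.02 3.22 0.0 0.0 -0.0
   0.1 0.03 4.44 0.0 0.0 -0.0
   0.11 0.04 4.91 0.0 0.0 -0.0
CALL dx dy dz ax ay az
   0.38 -0.0 0.01 0.0 0.0 -0.0
   1.13 -0.0 0.02 0.0 0.0 -0.0
   1.51 -0.0 0.03 0.0 0.0 -0.0
CALL dx dy dz ax ay az
   0.95 -0.0 -0.03 0.0 0.0 -0.0
   1.91 -0.0 -0.06 0.0 0.0 -0.0
   2.86 -0.0 -0.09 0.0 0.0 -0.0
   3.81 -0.0 -0.12 0.0 0.0 -0.0
   4.77 -0.0 -0.15 0.0 0.0 -0.0
   5.72 -0.0 -0.17 0.0 0.0 -0.0
   6.68 -0.0 -0.2 0.0 0.0 -0.0
   7.63 -0.0 -0.23 0.0 0.0 -0.0
   8.58 -0.0 -0.26 0.0 0.0 -0.0
   9.54 -0.0 -0.29 0.0 0.0 -0.0
CALL dx dy dz ax ay az
   0.95 -0.0 -0.03 0.0 0.0 -0.0
end turner [667.4 147.   10.2]
```

Call:
send_rows:
  series:
    - {"ax":0,"ay":0,"az":0.018,"dx":0,"dy":-0.1,"dz":0.1,"hand":1}
    - {"ax":0.001,"ay":-0.001,"az":0.07,"dx":-0.1,"dy":-0.2,"dz":0.4,"hand":1}
    - {"ax":0.002,"ay":-0.003,"az":0.155,"dx":-0.2,"dy":-0.5,"dz":0.8,"hand":1}
    - {"ax":0.004,"ay":-0.005,"az":0.265,"dx":-0.2,"dy":-0.9,"dz":1.4,"hand":1}
    - {"ax":0.006,"ay":-0.008,"az":0.397,"dx":-0.1,"dy":-1.3,"dz":2,"hand":1}
    - {"ax":0.008,"ay":-0.011,"az":0.54,"dx":0.1,"dy":-1.6,"dz":2.7,"hand":1}
    - {"ax":0.01,"ay":-0.013,"az":0.689,"dx":0.6,"dy":-1.9,"dz":3.5,"hand":1}
    - {"ax":0.012,"ay":-0.016,"az":0.832,"dx":1.1,"dy":-2,"dz":4.2,"hand":1}
    - {"ax":0.014,"ay":-0.019,"az":0.964,"dx":1.8,"dy":-2,"dz":4.9,"hand":1}
    - {"ax":0.016,"ay":-0.021,"az":1.074,"dx":2.4,"dy":-1.9,"dz":5.4,"hand":1}

```text
clock: 36.9
eef_pos: [454.1, 149.2, 101.1]
tool_rot: [-3.14, 0.028, 0.119]
force: [0.5, 0.7, -1.0]
width: 15.2
gripper_force: 60.1
```

Call:
send_rows:
  series:
    - {"ax":0.001,"ay":-0.001,"az":0.085,"dx":0.3,"dy":-0.4,"dz":0.5,"hand":1}
    - {"ax":0.002,"ay":-0.002,"az":0.137,"dx":0.6,"dy":-0.6,"dz":0.7,"hand":1}
    - {"ax":0.002,"ay":-0.003,"az":0.155,"dx":0.7,"dy":-0.7,"dz":0.8,"hand":1}
    - {"ax":0.002,"ay":-0.003,"az":0.155,"dx":0.7,"dy":-0.7,"dz":0.8,"hand":1}

```text
clock: 37.3
eef_pos: [460.1, 156.0, 93.4]
tool_rot: [3.141, 0.031, -0.032]
force: [0.4, -0.2, -1.7]
width: 15.2
gripper_force: 60.1
```

Run:
```python
from h import *
b,a=status(); s=read_state(); print(s['eef_pos'],s['tool_rot'])
```

```text
board top [668.3 148.8  20. ]
scene [208. 221.] 515 [ 783. -245.   15.]
scene [365. 264.] 496 [669. 146.  15.]
scene [473. 269.] 1178 [538. 359.  15.]
[459.98211789 155.19271126  93.83124026] [ 3.14119678  0.03044033 -0.03305433]
```

Call:
send_rows:
  series:
    - {"ax":0,"ay":0,"az":0,"dx":0.01,"dy":0,"dz":0.47,"hand":1}
    - {"ax":0,"ay":0,"az":0,"dx":0.04,"dy":0.01,"dz":1.7,"hand":1}
    - {"ax":0,"ay":0,"az":0,"dx":0.07,"dy":0.02,"dz":3.22,"hand":1}
    - {"ax":0,"ay":0,"az":0,"dx":0.1,"dy":0.03,"dz":4.44,"hand":1}
    - {"ax":0,"ay":0,"az":0,"dx":0.11,"dy":0.04,"dz":4.91,"hand":1}
    - {"ax":0,"ay":0,"az":0,"dx":0.11,"dy":0.04,"dz":4.91,"hand":1}

```text
clock: 38.0
eef_pos: [459.4, 153.9, 44.3]
tool_rot: [3.141, 0.031, -0.036]
force: [-1.9, -0.5, 1.0]
width: 15.1
gripper_force: 60.5
```

Call:
send_rows:
  series:
    - {"ax":0,"ay":0,"az":0,"dx":0.38,"dy":0,"dz":0.01,"hand":1}
    - {"ax":0,"ay":0,"az":0,"dx":1.13,"dy":0,"dz":0.02,"hand":1}
    - {"ax":0,"ay":0,"az":0,"dx":1.51,"dy":0,"dz":0.03,"hand":1}

```text
clock: 38.3
eef_pos: [476.6, 153.8, 44.6]
tool_rot: [-3.141, 0.028, -0.035]
force: [0.3, -0.2, -1.5]
width: 14.9
gripper_force: 60.2
```

Call:
send_rows:
  series:
    - {"ax":0,"ay":0,"az":0,"dx":0.95,"dy":0,"dz":0.02,"hand":1}
    - {"ax":0,"ay":0,"az":0,"dx":1.91,"dy":0,"dz":-0.01,"hand":1}
    - {"ax":0,"ay":0,"az":0,"dx":2.86,"dy":0,"dz":-0.04,"hand":1}
    - {"ax":0,"ay":0,"az":0,"dx":3.81,"dy":0,"dz":-0.07,"hand":1}
    - {"ax":0,"ay":0,"az":0,"dx":4.77,"dy":0,"dz":-0.1,"hand":1}
    - {"ax":0,"ay":0,"az":0,"dx":5.72,"dy":0,"dz":-0.12,"hand":1}
    - {"ax":0,"ay":0,"az":0,"dx":6.68,"dy":0,"dz":-0.15,"hand":1}
    - {"ax":0,"ay":0,"az":0,"dx":7.63,"dy":0,"dz":-0.18,"hand":1}
    - {"ax":0,"ay":0,"az":0,"dx":8.58,"dy":0,"dz":-0.21,"hand":1}
    - {"ax":0,"ay":0,"az":0,"dx":9.54,"dy":0,"dz":-0.24,"hand":1}

```text
clock: 39.3
eef_pos: [570.9, 150.4, 43.7]
tool_rot: [3.141, 0.03, -0.035]
force: [-2.7, 0.6, 3.2]
width: 15.1
gripper_force: 60.6
```

Call:
send_rows:
  series:
    - {"ax":0,"ay":0,"az":0,"dx":0.95,"dy":0,"dz":-0.03,"hand":1}
    - {"ax":0,"ay":0,"az":0,"dx":0.95,"dy":0,"dz":-0.03,"hand":1}

```text
clock: 39.5
eef_pos: [581.9, 149.8, 43.7]
tool_rot: [3.141, 0.027, -0.035]
force: [1.0, -0.5, -0.4]
width: 14.8
gripper_force: 60.4
```

Run:
```python
from h import *
setcmd(apply(getcmd(),[0,0,.05,0,0,0]))
s=read_state(); print(s['eef_pos'],getcmd()[0],s['force'],s['width']); im=onblade()
lift(); carry(slot(-23,33),16)
```

```text
[581.932844   149.78429904  43.71847817] [579.64973716 150.06728935  43.65786904] [ 0.96348504 -0.54131929 -0.35050987] 14.810295195614295
blade blobs (x0,w,bottom): [(268, 116, 109)]
CALL dx dy dz ax ay az
   -0.09 0.0 0.02 0.0 0.01 -0.0
   -0.32 0.0 0.08 0.0 0.038 -0.0
   -0.63 0.0 0.17 0.0 0.075 -0.0
   -0.92 0.0 0.26 0.0 0.113 -0.0
   -1.13 0.0 0.33 0.0 0.14 -0.0
   -1.2 0.0 0.36 0.0 0.15 -0.0
CALL dx dy dz ax ay az
   0.03 0.0 -0.34 0.0 0.0 0.0
   0.1 0.0 -1.32 0.0 0.0 0.0
   0.21 0.0 -2.77 0.0 0.0 0.0
   0.34 0.0 -4.49 0.0 0.0 0.0
   0.47 0.0 -6.21 0.0 0.0 0.0
   0.58 0.0 -7.67 0.0 0.0 0.0
   0.65 0.0 -8.64 0.0 0.0 0.0
   0.68 0.0 -8.99 0.0 0.0 0.0
end turner [655.4 147.4 110. ]
CALL dx dy dz ax ay az
   -0.2 -0.0 -0.0 0.0 0.0 -0.01
   -0.7 -0.1 -0.1 0.01 0.0 -0.05
   -1.6 -0.3 -0.1 0.01 0.0 -0.1
   -2.7 -0.6 -0.2 0.02 0.0 -0.18
   -4.0 -0.9 -0.2 0.03 0.0 -0.27
   -5.3 -1.3 -0.3 0.05 0.0 -0.38
   -6.7 -1.8 -0.4 0.06 0.0 -0.49
   -8.0 -2.4 -0.5 0.07 0.0 -0.61
   -9.2 -3.0 -0.5 0.09 0.0 -0.73
   -10.3 -3.7 -0.5 0.1 0.0 -0.85
CALL dx dy dz ax ay az
   -0.1 -1.2 0.0 0.01 0.0 -0.1
   -0.0 -2.2 0.1 0.03 0.0 -0.2
   0.1 -3.0 0.2 0.04 0.0 -0.27
   0.1 -3.7 0.2 0.04 0.0 -0.33
   0.2 -4.1 0.3 0.05 0.0 -0.36
   0.2 -4.2 0.3 0.05 0.0 -0.38
end turner [465.8 307.4  99.8]
```

Call:
send_rows:
  series:
    - {"ax":0,"ay":0.01,"az":0,"dx":-0.09,"dy":0,"dz":0.02,"hand":1}
    - {"ax":0,"ay":0.038,"az":0,"dx":-0.32,"dy":0,"dz":0.08,"hand":1}
    - {"ax":0,"ay":0.075,"az":0,"dx":-0.63,"dy":0,"dz":0.17,"hand":1}
    - {"ax":0,"ay":0.113,"az":0,"dx":-0.92,"dy":0,"dz":0.26,"hand":1}
    - {"ax":0,"ay":0.14,"az":0,"dx":-1.13,"dy":0,"dz":0.33,"hand":1}
    - {"ax":0,"ay":0.15,"az":0,"dx":-1.2,"dy":0,"dz":0.36,"hand":1}

```text
clock: 40.15
eef_pos: [564.8, 150.7, 39.7]
tool_rot: [3.141, -0.117, -0.034]
force: [-0.6, 0.5, -1.8]
width: 14.8
gripper_force: 60.0
```

Call:
send_rows:
  series:
    - {"ax":0,"ay":0,"az":0,"dx":0.03,"dy":0,"dz":-0.34,"hand":1}
    - {"ax":0,"ay":0,"az":0,"dx":0.1,"dy":0,"dz":-1.32,"hand":1}
    - {"ax":0,"ay":0,"az":0,"dx":0.21,"dy":0,"dz":-2.77,"hand":1}
    - {"ax":0,"ay":0,"az":0,"dx":0.34,"dy":0,"dz":-4.49,"hand":1}
    - {"ax":0,"ay":0,"az":0,"dx":0.47,"dy":0,"dz":-6.21,"hand":1}
    - {"ax":0,"ay":0,"az":0,"dx":0.58,"dy":0,"dz":-7.67,"hand":1}
    - {"ax":0,"ay":0,"az":0,"dx":0.65,"dy":0,"dz":-8.64,"hand":1}
    - {"ax":0,"ay":0,"az":0,"dx":0.68,"dy":0,"dz":-8.99,"hand":1}

```text
clock: 40.95
eef_pos: [564.5, 150.9, 132.4]
tool_rot: [-3.141, -0.123, -0.035]
force: [-0.2, -0.1, -2.5]
width: 14.9
gripper_force: 60.1
```

Call:
send_rows:
  series:
    - {"ax":0,"ay":0,"az":-0.01,"dx":-0.2,"dy":0,"dz":0,"hand":1}
    - {"ax":0.01,"ay":0,"az":-0.05,"dx":-0.7,"dy":-0.1,"dz":-0.1,"hand":1}
    - {"ax":0.01,"ay":0,"az":-0.1,"dx":-1.6,"dy":-0.3,"dz":-0.1,"hand":1}
    - {"ax":0.02,"ay":0,"az":-0.18,"dx":-2.7,"dy":-0.6,"dz":-0.2,"hand":1}
    - {"ax":0.03,"ay":0,"az":-0.27,"dx":-4,"dy":-0.9,"dz":-0.2,"hand":1}
    - {"ax":0.05,"ay":0,"az":-0.38,"dx":-5.3,"dy":-1.3,"dz":-0.3,"hand":1}
    - {"ax":0.06,"ay":0,"az":-0.49,"dx":-6.7,"dy":-1.8,"dz":-0.4,"hand":1}
    - {"ax":0.07,"ay":0,"az":-0.61,"dx":-8,"dy":-2.4,"dz":-0.5,"hand":1}
    - {"ax":0.09,"ay":0,"az":-0.73,"dx":-9.2,"dy":-3,"dz":-0.5,"hand":1}
    - {"ax":0.1,"ay":0,"az":-0.85,"dx":-10.3,"dy":-3.7,"dz":-0.5,"hand":1}

```text
clock: 41.95
eef_pos: [460.6, 190.9, 122.6]
tool_rot: [3.14, -0.117, 0.827]
force: [-0.8, -0.5, -2.0]
width: 15.4
gripper_force: 60.0
```

Call:
send_rows:
  series:
    - {"ax":0.01,"ay":0,"az":-0.1,"dx":-0.1,"dy":-1.2,"dz":0,"hand":1}
    - {"ax":0.03,"ay":0,"az":-0.2,"dx":0,"dy":-2.2,"dz":0.1,"hand":1}
    - {"ax":0.04,"ay":0,"az":-0.27,"dx":0.1,"dy":-3,"dz":0.2,"hand":1}
    - {"ax":0.04,"ay":0,"az":-0.33,"dx":0.1,"dy":-3.7,"dz":0.2,"hand":1}
    - {"ax":0.05,"ay":0,"az":-0.36,"dx":0.2,"dy":-4.1,"dz":0.3,"hand":1}
    - {"ax":0.05,"ay":0,"az":-0.38,"dx":0.2,"dy":-4.2,"dz":0.3,"hand":1}
    - {"ax":0.05,"ay":0,"az":-0.38,"dx":0.2,"dy":-4.2,"dz":0.3,"hand":1}

```text
clock: 42.65
eef_pos: [433.0, 221.5, 120.2]
tool_rot: [-3.139, -0.119, 1.204]
force: [0.1, -1.0, -1.7]
width: 15.0
gripper_force: 60.0
```

Run:
```python
from h import *
s=read_state(); print(s['eef_pos'],s['tool_rot'],getcmd()[0],s['force']); im=onblade()
cv2.imwrite('pics/w9.png',cv2.cvtColor(im['pixels'],cv2.COLOR_RGB2BGR))
tip(slot(-23,33)); back(slot(-23,33))
```

```text
[432.96515062 221.48064135 120.21813131] [-3.13921247 -0.11871483  1.20398778] [432.92697397 221.55657606 120.30120699] [ 0.07726041 -0.97205754 -1.67518982]
blade blobs (x0,w,bottom): [(269, 171, 110)]
CALL dx dy dz ax ay az
   -0.04 0.0 0.47 -0.0 -0.01 0.0
   -0.14 0.0 1.7 -0.0 -0.02 0.0
   -0.26 0.01 3.22 -0.0 -0.04 0.0
   -0.36 0.01 4.46 -0.0 -0.05 0.0
   -0.39 0.01 4.93 -0.0 -0.06 0.0
CALL dx dy dz ax ay az
   0.06 0.0 0.01 -0.0 -0.02 0.0
   0.24 0.0 0.03 -0.0 -0.08 0.0
   0.51 0.0 0.08 -0.0 -0.16 0.0
   0.76 0.0 0.14 -0.0 -0.22 0.0
   0.86 0.01 0.17 -0.0 -0.24 0.0
CALL dx dy dz ax ay az
   0.05 -0.0 -0.13 -0.0 -0.01 0.0
   0.22 -0.0 -0.48 -0.0 -0.05 0.0
   0.48 -0.0 -1.01 -0.0 -0.1 0.0
   0.82 -0.0 -1.62 -0.0 -0.16 0.0
   1.19 -0.0 -2.21 -0.0 -0.22 0.0
   1.52 -0.0 -2.69 -0.0 -0.27 0.0
   1.76 -0.0 -3.01 -0.0 -0.31 0.01
   1.85 -0.0 -3.12 -0.0 -0.32 0.01
end turner [468.6 312.1  26.9]
CALL dx dy dz ax ay az
   -0.2 0.0 0.0 -0.0 0.0 -0.0
   -0.8 0.0 0.0 -0.0 0.0 -0.0
   -1.6 0.0 0.0 -0.0 0.0 -0.0
   -2.8 0.0 0.0 -0.0 0.0 -0.0
   -4.0 0.0 0.0 -0.0 0.0 -0.0
   -5.2 0.0 0.0 -0.0 0.0 -0.0
   -6.3 0.0 0.0 -0.0 0.0 -0.0
   -7.2 0.0 0.0 -0.0 0.0 -0.01
   -7.8 0.0 0.0 -0.0 0.0 -0.01
   -8.0 0.0 0.0 -0.0 0.0 -0.01
CALL dx dy dz ax ay az
   -0.4 0.0 0.0 -0.0 0.03 0.0
   -1.6 0.0 0.1 -0.0 0.12 0.0
   -3.0 0.0 0.3 -0.0 0.25 0.0
   -4.3 0.0 0.5 -0.0 0.38 0.0
   -5.2 0.0 0.6 -0.0 0.47 0.0
   -5.4 0.0 0.6 -0.0 0.5 0.0
end turner [433.4 224.4 124.8]
```

View pics/w9.png

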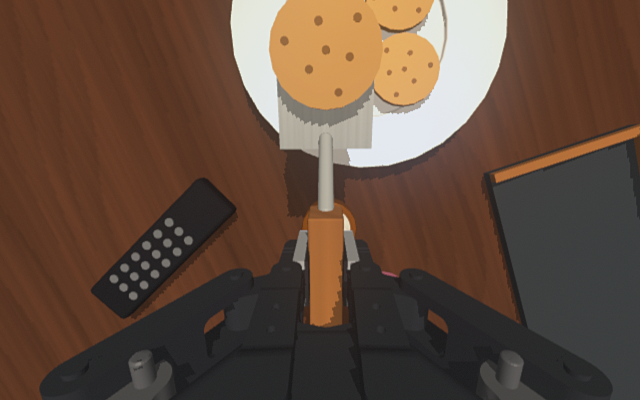

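Biscuit 1 is over the free near-left part of the plate, next to biscuit 2 at (405,68). The tealight is under the fingers, but the TCP stays at about 70 mm, well above its 26 mm top. I'll tip it now.

Call:
send_rows:
  series:
    - {"ax":0,"ay":-0.01,"az":0,"dx":-0.04,"dy":0,"dz":0.47,"hand":1}
    - {"ax":0,"ay":-0.02,"az":0,"dx":-0.14,"dy":0,"dz":1.7,"hand":1}
    - {"ax":0,"ay":-0.04,"az":0,"dx":-0.26,"dy":0.01,"dz":3.22,"hand":1}
    - {"ax":0,"ay":-0.05,"az":0,"dx":-0.36,"dy":0.01,"dz":4.46,"hand":1}
    - {"ax":0,"ay":-0.06,"az":0,"dx":-0.39,"dy":0.01,"dz":4.93,"hand":1}

```text
clock: 43.2
eef_pos: [432.8, 223.2, 69.1]
tool_rot: [-3.137, -0.056, 1.204]
force: [-0.4, -0.4, -2.3]
width: 15.1
gripper_force: 60.0
```

Call:
send_rows:
  series:
    - {"ax":0,"ay":-0.02,"az":0,"dx":0.06,"dy":0,"dz":0.01,"hand":1}
    - {"ax":0,"ay":-0.08,"az":0,"dx":0.24,"dy":0,"dz":0.03,"hand":1}
    - {"ax":0,"ay":-0.16,"az":0,"dx":0.51,"dy":0,"dz":0.08,"hand":1}
    - {"ax":0,"ay":-0.22,"az":0,"dx":0.76,"dy":0,"dz":0.14,"hand":1}
    - {"ax":0,"ay":-0.24,"az":0,"dx":0.86,"dy":0.01,"dz":0.17,"hand":1}

```text
clock: 43.7
eef_pos: [437.7, 234.2, 69.9]
tool_rot: [-3.141, 0.18, 1.208]
force: [0.3, -0.7, -2.0]
width: 14.9
gripper_force: 60.1
```

Call:
send_rows:
  series:
    - {"ax":0,"ay":-0.01,"az":0,"dx":0.05,"dy":0,"dz":-0.13,"hand":1}
    - {"ax":0,"ay":-0.05,"az":0,"dx":0.22,"dy":0,"dz":-0.48,"hand":1}
    - {"ax":0,"ay":-0.1,"az":0,"dx":0.48,"dy":0,"dz":-1.01,"hand":1}
    - {"ax":0,"ay":-0.16,"az":0,"dx":0.82,"dy":0,"dz":-1.62,"hand":1}
    - {"ax":0,"ay":-0.22,"az":0,"dx":1.19,"dy":0,"dz":-2.21,"hand":1}
    - {"ax":0,"ay":-0.27,"az":0,"dx":1.52,"dy":0,"dz":-2.69,"hand":1}
    - {"ax":0,"ay":-0.31,"az":0.01,"dx":1.76,"dy":0,"dz":-3.01,"hand":1}
    - {"ax":0,"ay":-0.32,"az":0.01,"dx":1.85,"dy":0,"dz":-3.12,"hand":1}

```text
clock: 44.5
eef_pos: [445.6, 254.2, 96.8]
tool_rot: [3.141, 0.501, 1.194]
force: [-0.4, 0.2, -2.5]
width: 15.0
gripper_force: 60.1
```

Call:
send_rows:
  series:
    - {"ax":0,"ay":0,"az":0,"dx":-0.2,"dy":0,"dz":0,"hand":1}
    - {"ax":0,"ay":0,"az":0,"dx":-0.8,"dy":0,"dz":0,"hand":1}
    - {"ax":0,"ay":0,"az":0,"dx":-1.6,"dy":0,"dz":0,"hand":1}
    - {"ax":0,"ay":0,"az":0,"dx":-2.8,"dy":0,"dz":0,"hand":1}
    - {"ax":0,"ay":0,"az":0,"dx":-4,"dy":0,"dz":0,"hand":1}
    - {"ax":0,"ay":0,"az":0,"dx":-5.2,"dy":0,"dz":0,"hand":1}
    - {"ax":0,"ay":0,"az":0,"dx":-6.3,"dy":0,"dz":0,"hand":1}
    - {"ax":0,"ay":0,"az":-0.01,"dx":-7.2,"dy":0,"dz":0,"hand":1}
    - {"ax":0,"ay":0,"az":-0.01,"dx":-7.8,"dy":0,"dz":0,"hand":1}
    - {"ax":0,"ay":0,"az":-0.01,"dx":-8,"dy":0,"dz":0,"hand":1}

```text
clock: 45.5
eef_pos: [419.6, 187.9, 135.9]
tool_rot: [-3.137, 0.501, 1.205]
force: [0.5, -0.3, -1.4]
width: 15.2
gripper_force: 60.1
```

Call:
send_rows:
  series:
    - {"ax":0,"ay":0.03,"az":0,"dx":-0.4,"dy":0,"dz":0,"hand":1}
    - {"ax":0,"ay":0.12,"az":0,"dx":-1.6,"dy":0,"dz":0.1,"hand":1}
    - {"ax":0,"ay":0.25,"az":0,"dx":-3,"dy":0,"dz":0.3,"hand":1}
    - {"ax":0,"ay":0.38,"az":0,"dx":-4.3,"dy":0,"dz":0.5,"hand":1}
    - {"ax":0,"ay":0.47,"az":0,"dx":-5.2,"dy":0,"dz":0.6,"hand":1}
    - {"ax":0,"ay":0.5,"az":0,"dx":-5.4,"dy":0,"dz":0.6,"hand":1}

```text
clock: 46.1
eef_pos: [400.3, 138.4, 157.0]
tool_rot: [-3.138, 0.0, 1.199]
force: [0.3, 0.2, -2.5]
width: 15.3
gripper_force: 60.1
```

Run:
```python
from h import *
b,a=status(); s=read_state(); print(s['eef_pos'],s['tool_rot'],getcmd()[0],s['width'],s['clock'])
P=lambda i,c,f:cv2.resize(cv2.cvtColor(i['pixels'],cv2.COLOR_RGB2BGR)[c[0]:c[1],c[2]:c[3]],None,fx=f,fy=f,interpolation=2)
cv2.imwrite('pics/c9.png',P(a,(180,320,300,560),2.4))
# rest centre estimate: mean of wrist looks 1 and 2 corners
R=np.array([[606.1,-351.2],[586,-443.3],[465.4,-420],[487.3,-323]]); print(R.mean(0))
# turner back where it was: origin (535.4,-389), yaw -.158
plan([([450,50,125],.3,0,12)],dec=(1,2))
plan([([500,-250,125],-.18,0,12),([535.4,-389,60],-.18,0,10)],dec=(1,3))
```

```text
scene [208. 221.] 521 [ 783. -245.   15.]
scene [473. 264.] 1485 [525. 354.  15.]
[401.21910085 139.73481145 156.66047478] [-3.13740632e+00  1.19745041e-03  1.20005817e+00] [401.65593089 141.52273734 156.16767071] 15.16993417952418 46.2
[ 536.2   -384.375]
CALL dx dy dz ax ay az
   -0.3 -0.0 -0.0 -0.0 0.0 0.01
   -1.0 -0.0 -0.0 -0.0 0.0 0.06
   -2.2 -0.0 -0.0 -0.0 0.0 0.13
   -3.7 -0.0 -0.0 -0.0 0.0 0.23
   -5.3 -0.0 -0.0 -0.0 0.0 0.34
   -7.0 0.0 -0.0 -0.0 0.0 0.45
   -8.5 0.1 -0.0 -0.0 0.0 0.57
   -9.8 0.3 -0.0 -0.0 0.0 0.68
   -10.9 0.5 -0.0 -0.0 0.0 0.77
   -11.7 0.7 -0.0 -0.0 0.0 0.84
CALL dx dy dz ax ay az
   -0.2 0.4 -0.0 -0.0 0.0 0.05
   -0.3 0.5 -0.0 -0.0 0.0 0.06
end turner [449.8  50.6 124.6]
CALL dx dy dz ax ay az
   -0.1 0.4 -0.0 -0.0 0.0 0.008
   -0.3 1.7 -0.0 -0.0 0.0 0.032
   -0.6 3.8 -0.0 -0.0 0.001 0.071
   -1.0 6.5 -0.0 -0.0 0.001 0.121
   -1.4 9.6 -0.0 -0.0 0.002 0.179
   -1.8 13.0 -0.0 -0.0 0.002 0.242
   -2.2 16.3 -0.0 -0.0 0.003 0.304
   -2.6 19.5 -0.0 -0.0 0.003 0.363
   -2.8 22.2 -0.0 -0.001 0.004 0.413
   -3.0 24.3 -0.0 -0.001 0.004 0.451
CALL dx dy dz ax ay az
   0.4 1.2 -0.0 0.0 -0.0 0.024
   0.6 1.7 -0.0 0.0 0.0 0.032
CALL dx dy dz ax ay az
   0.1 0.3 0.2 0.0 0.0 0.0
   0.6 1.2 0.6 0.0 0.0 0.0
   1.2 2.7 1.3 0.0 0.0 0.0
   2.1 4.5 2.2 0.0 0.0 0.0
   3.0 6.5 3.2 0.0 0.0 0.0
   3.9 8.5 4.2 0.0 0.0 0.0
   4.7 10.3 5.1 0.0 0.0 0.0
   5.4 11.8 5.9 0.0 0.0 0.0
   5.8 12.7 6.3 0.0 0.0 0.0
   6.0 13.0 6.5 0.0 0.0 0.0
end turner [ 535.8 -389.    59.8]
```

View pics/c9.png

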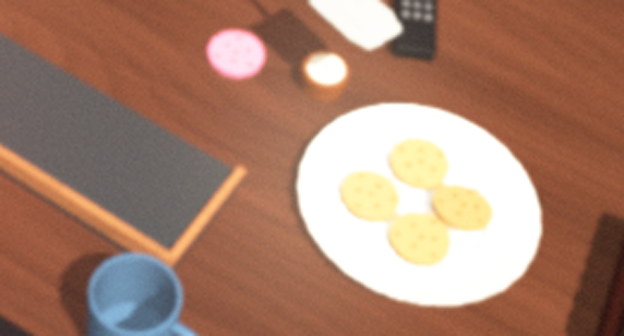

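All four biscuits lie apart on the plate. The first leg I planned back to the tray comes too close to the base, so I'll re-plan it farther out.

Run:
```python
from h import *
setcmd((np.array([401.656,141.523,156.168]),tool(1.2)))
plan([([545,50,125],.1,0,12)],dec=(1,2))
plan([([535,-250,125],-.18,0,12),([535.4,-388,60],-.18,0,7)],dec=(1,3))
```

```text
CALL dx dy dz ax ay az
   -0.2 0.1 -0.0 -0.0 -0.0 0.02
   -0.8 0.5 -0.0 0.0 -0.0 0.07
   -1.7 1.0 -0.0 0.0 -0.0 0.16
   -2.7 1.8 -0.0 -0.0 -0.0 0.28
   -3.8 2.7 -0.0 -0.0 -0.0 0.41
   -4.8 3.7 -0.0 -0.0 -0.0 0.55
   -5.6 4.8 -0.0 0.0 -0.0 0.69
   -6.3 6.0 -0.0 0.0 -0.0 0.82
   -6.8 7.1 -0.0 -0.0 -0.0 0.94
   -7.1 8.0 -0.0 0.0 -0.0 1.03
CALL dx dy dz ax ay az
   0.4 0.5 -0.0 -0.0 -0.0 0.05
   0.5 0.6 -0.0 -0.0 -0.0 0.07
end turner [544.8  50.2 124.9]
CALL dx dy dz ax ay az
   -0.1 0.5 -0.0 -0.0 -0.0 0.005
   -0.3 1.8 -0.0 -0.0 -0.0 0.019
   -0.6 4.0 -0.0 -0.0 -0.0 0.041
   -1.0 6.8 -0.0 -0.0 -0.0 0.07
   -1.4 10.1 -0.0 -0.0 -0.0 0.104
   -1.9 13.6 -0.0 -0.0 -0.0 0.14
   -2.4 17.2 -0.0 -0.0 -0.0 0.176
   -2.8 20.5 -0.0 -0.0 -0.0 0.21
   -3.1 23.3 -0.0 -0.0 -0.0 0.239
   -3.4 25.5 -0.0 -0.0 -0.0 0.261
CALL dx dy dz ax ay az
   0.2 1.4 -0.0 -0.0 -0.0 0.014
   0.2 1.8 -0.0 -0.0 -0.0 0.019
CALL dx dy dz ax ay az
   0.1 0.7 0.3 -0.0 -0.0 -0.0
   0.5 2.6 1.2 -0.0 -0.0 -0.0
   1.0 5.3 2.5 -0.0 -0.0 -0.0
   1.6 8.3 4.0 -0.0 -0.0 -0.0
   2.1 11.0 5.3 -0.0 -0.0 -0.0
   2.4 12.9 6.2 -0.0 -0.0 -0.0
   2.6 13.6 6.5 -0.0 -0.0 -0.0
end turner [ 535.7 -388.3   59.9]
```

Call:
send_rows:
  series:
    - {"ax":0,"ay":0,"az":0.02,"dx":-0.2,"dy":0.1,"dz":0,"hand":1}
    - {"ax":0,"ay":0,"az":0.07,"dx":-0.8,"dy":0.5,"dz":0,"hand":1}
    - {"ax":0,"ay":0,"az":0.16,"dx":-1.7,"dy":1,"dz":0,"hand":1}
    - {"ax":0,"ay":0,"az":0.28,"dx":-2.7,"dy":1.8,"dz":0,"hand":1}
    - {"ax":0,"ay":0,"az":0.41,"dx":-3.8,"dy":2.7,"dz":0,"hand":1}
    - {"ax":0,"ay":0,"az":0.55,"dx":-4.8,"dy":3.7,"dz":0,"hand":1}
    - {"ax":0,"ay":0,"az":0.69,"dx":-5.6,"dy":4.8,"dz":0,"hand":1}
    - {"ax":0,"ay":0,"az":0.82,"dx":-6.3,"dy":6,"dz":0,"hand":1}
    - {"ax":0,"ay":0,"az":0.94,"dx":-6.8,"dy":7.1,"dz":0,"hand":1}
    - {"ax":0,"ay":0,"az":1.03,"dx":-7.1,"dy":8,"dz":0,"hand":1}

```text
clock: 47.2
eef_pos: [451.7, 46.3, 155.6]
tool_rot: [3.141, 0.004, 0.168]
force: [-0.5, 0.3, -0.7]
width: 14.7
gripper_force: 60.1
```

Call:
send_rows:
  series:
    - {"ax":0,"ay":0,"az":0.05,"dx":0.4,"dy":0.5,"dz":0,"hand":1}
    - {"ax":0,"ay":0,"az":0.07,"dx":0.5,"dy":0.6,"dz":0,"hand":1}

```text
clock: 47.4
eef_pos: [457.5, 41.4, 155.6]
tool_rot: [3.141, 0.004, 0.102]
force: [0.8, 0.7, -1.2]
width: 15.1
gripper_force: 60.1
```

Call:
send_rows:
  series:
    - {"ax":0,"ay":0,"az":0.005,"dx":-0.1,"dy":0.5,"dz":0,"hand":1}
    - {"ax":0,"ay":0,"az":0.019,"dx":-0.3,"dy":1.8,"dz":0,"hand":1}
    - {"ax":0,"ay":0,"az":0.041,"dx":-0.6,"dy":4,"dz":0,"hand":1}
    - {"ax":0,"ay":0,"az":0.07,"dx":-1,"dy":6.8,"dz":0,"hand":1}
    - {"ax":0,"ay":0,"az":0.104,"dx":-1.4,"dy":10.1,"dz":0,"hand":1}
    - {"ax":0,"ay":0,"az":0.14,"dx":-1.9,"dy":13.6,"dz":0,"hand":1}
    - {"ax":0,"ay":0,"az":0.176,"dx":-2.4,"dy":17.2,"dz":0,"hand":1}
    - {"ax":0,"ay":0,"az":0.21,"dx":-2.8,"dy":20.5,"dz":0,"hand":1}
    - {"ax":0,"ay":0,"az":0.239,"dx":-3.1,"dy":23.3,"dz":0,"hand":1}
    - {"ax":0,"ay":0,"az":0.261,"dx":-3.4,"dy":25.5,"dz":0,"hand":1}

```text
clock: 48.4
eef_pos: [448.2, -218.6, 156.0]
tool_rot: [3.14, 0.004, -0.161]
force: [0.9, 0.7, -1.1]
width: 15.1
gripper_force: 60.1
```

Call:
send_rows:
  series:
    - {"ax":0,"ay":0,"az":0.014,"dx":0.2,"dy":1.4,"dz":0,"hand":1}
    - {"ax":0,"ay":0,"az":0.019,"dx":0.2,"dy":1.8,"dz":0,"hand":1}
    - {"ax":0,"ay":0,"az":0.019,"dx":0.2,"dy":1.8,"dz":0,"hand":1}

```text
clock: 48.7
eef_pos: [448.0, -233.6, 155.8]
tool_rot: [-3.141, 0.005, -0.177]
force: [0.5, 0.6, -1.0]
width: 15.2
gripper_force: 60.1
```

Call:
send_rows:
  series:
    - {"ax":0,"ay":0,"az":0,"dx":0.1,"dy":0.7,"dz":0.3,"hand":1}
    - {"ax":0,"ay":0,"az":0,"dx":0.5,"dy":2.6,"dz":1.2,"hand":1}
    - {"ax":0,"ay":0,"az":0,"dx":1,"dy":5.3,"dz":2.5,"hand":1}
    - {"ax":0,"ay":0,"az":0,"dx":1.6,"dy":8.3,"dz":4,"hand":1}
    - {"ax":0,"ay":0,"az":0,"dx":2.1,"dy":11,"dz":5.3,"hand":1}
    - {"ax":0,"ay":0,"az":0,"dx":2.4,"dy":12.9,"dz":6.2,"hand":1}
    - {"ax":0,"ay":0,"az":0,"dx":2.6,"dy":13.6,"dz":6.5,"hand":1}
    - {"ax":0,"ay":0,"az":0,"dx":2.6,"dy":13.6,"dz":6.5,"hand":1}

```text
clock: 49.5
eef_pos: [449.8, -372.1, 90.2]
tool_rot: [-3.141, 0.005, -0.177]
force: [-0.1, 0.4, -1.8]
width: 15.2
gripper_force: 60.1
```

Run:
```python
from h import *
s=read_state(); print(s['eef_pos'],s['tool_rot'],getcmd()[0],s['width'],s['clock'],turner(getcmd())[0])
snap('wrist','w10.png'); o=turner(getcmd())[0]
plan([([535.6,-388.3,6],-.18,0,7)])
```

```text
[ 449.76785052 -372.1210983    90.22221485] [-3.14147927  0.0049103  -0.17669939] [ 448.38267646 -372.37372695   91.168     ] 15.249248719014584 49.5 [ 535.74799638 -388.27155307   59.868     ]
CALL dx dy dz ax ay az
   -0.0 0.0 0.27 -0.0 -0.0 -0.0
   -0.0 0.0 1.01 -0.0 -0.0 -0.0
   -0.01 0.0 2.09 -0.0 -0.0 -0.0
   -0.01 0.0 3.29 -0.0 -0.0 -0.0
   -0.01 0.0 4.37 -0.0 -0.0 -0.0
   -0.01 0.01 5.12 -0.0 -0.0 -0.0
   -0.01 0.01 5.39 -0.0 -0.0 -0.0
end turner [ 535.6 -388.4    6. ]
```

View pics/w10.png

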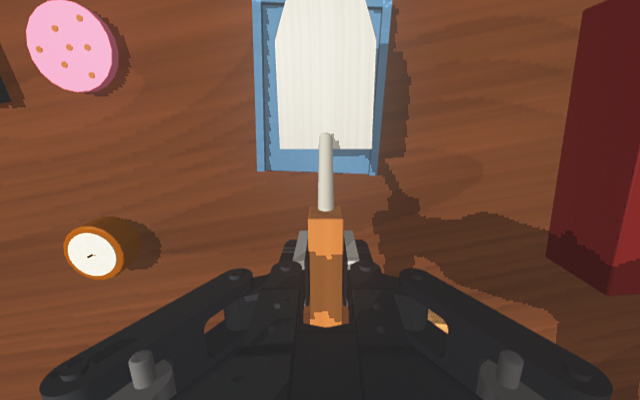

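The blade is over the tray about 4 mm right of its middle; the tray's rear end spans columns 257–377. I'll shift 3 mm left and lower it.

Call:
send_rows:
  series:
    - {"ax":0,"ay":0,"az":0,"dx":0,"dy":-0.15,"dz":0.3,"hand":1}
    - {"ax":0,"ay":0,"az":0,"dx":0,"dy":-0.3,"dz":1,"hand":1}
    - {"ax":0,"ay":0,"az":0,"dx":0,"dy":-0.3,"dz":2.1,"hand":1}
    - {"ax":0,"ay":0,"az":0,"dx":0,"dy":-0.3,"dz":3.3,"hand":1}
    - {"ax":0,"ay":0,"az":0,"dx":0,"dy":-0.3,"dz":4.4,"hand":1}
    - {"ax":0,"ay":0,"az":0,"dx":0,"dy":-0.3,"dz":5,"hand":1}
    - {"ax":0,"ay":0,"az":0,"dx":0,"dy":-0.3,"dz":5.3,"hand":1}
    - {"ax":0,"ay":0,"az":0,"dx":0,"dy":-0.3,"dz":5.3,"hand":1}
    - {"ax":0,"ay":0,"az":0,"dx":0,"dy":-0.3,"dz":5.3,"hand":1}

```text
clock: 50.45
eef_pos: [450.3, -369.5, 37.9]
tool_rot: [3.141, 0.004, -0.177]
force: [-0.4, 0.4, -1.0]
width: 15.0
gripper_force: 60.2
```

Call:
send_rows:
  series:
    - {"ax":0,"ay":0,"az":0,"dx":0,"dy":0,"dz":0,"hand":0.7}
    - {"ax":0,"ay":0,"az":0,"dx":0,"dy":0,"dz":0,"hand":0.5}
    - {"ax":0,"ay":0,"az":0,"dx":0,"dy":0,"dz":0,"hand":0.3}
    - {"ax":0,"ay":0,"az":0,"dx":0,"dy":0,"dz":0,"hand":0}
    - {"ax":0,"ay":0,"az":0,"dx":0,"dy":0,"dz":0,"hand":0}
    - {"ax":0,"ay":0,"az":0,"dx":0,"dy":0,"dz":0,"hand":0}
    - {"ax":0,"ay":0,"az":0,"dx":0,"dy":0,"dz":0,"hand":0}
    - {"ax":0,"ay":0,"az":0,"dx":0,"dy":0,"dz":0,"hand":0}

```text
clock: 51.25
eef_pos: [450.3, -369.2, 37.8]
tool_rot: [3.141, 0.004, -0.176]
force: [-0.8, -0.1, 0.2]
width: 85.8
gripper_force: 0.0
```

Call:
send_rows:
  series:
    - {"ax":0,"ay":0,"az":0,"dx":0,"dy":0,"dz":-1,"hand":0}
    - {"ax":0,"ay":0,"az":0,"dx":0,"dy":0,"dz":-3,"hand":0}
    - {"ax":0,"ay":0,"az":0,"dx":0,"dy":0,"dz":-6,"hand":0}
    - {"ax":0,"ay":0,"az":0,"dx":0,"dy":0,"dz":-10,"hand":0}
    - {"ax":0,"ay":0,"az":0,"dx":0,"dy":0,"dz":-14,"hand":0}
    - {"ax":0,"ay":0,"az":0,"dx":0,"dy":0,"dz":-16,"hand":0}
    - {"ax":0,"ay":0,"az":0,"dx":0,"dy":0,"dz":-16,"hand":0}
    - {"ax":0,"ay":0,"az":0,"dx":0,"dy":0,"dz":-16,"hand":0}

```text
clock: 52.05
eef_pos: [450.9, -369.0, 198.2]
tool_rot: [3.141, 0.003, -0.176]
force: [-0.7, 0.4, -0.9]
width: 85.2
gripper_force: 0.0
```

Run:
```python
from h import *
w=snap('wrist'); b=snap('top'); a=snap('scene'); s=read_state(); print(s['eef_pos'],s['width'],s['clock'])
P=lambda i,c,f:cv2.resize(cv2.cvtColor(i['pixels'],cv2.COLOR_RGB2BGR)[c[0]:c[1],c[2]:c[3]],None,fx=f,fy=f,interpolation=2)
cv2.imwrite('pics/c11.png',np.hstack([P(w,(0,280,200,460),1),P(b,(160,300,160,430),2)]))
```

```text
[ 450.20843621 -368.53236976  196.55684116] 85.36636557849943 52.2
```

View pics/c11.png

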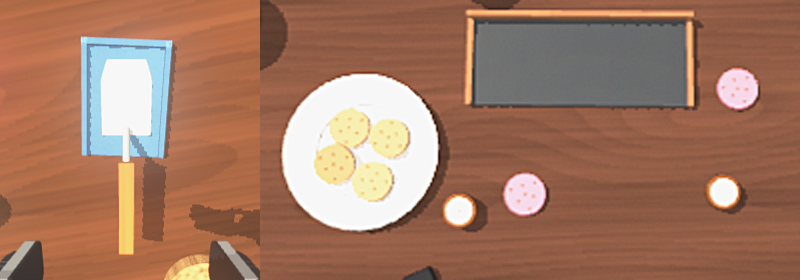

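The turner lies flat and centred in its tray, with the handle out over the open end. All four biscuits are on the plate, the plate is still where it stood, and the tealights are untouched.

```bash
python3 -c "
from cell import finish_job
print(finish_job())"
```

```text
the job is handed in; nothing more can be done
None
```

I served all four biscuits onto the plate, laid the turner back flat in its rest tray and handed the job in at about 52 s; the hand-in gave no verdict.

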